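Lay a flanged spindle in the gauging cradle and shut its keeper

ROBOT

A 6-joint arm with a two-finger parallel gripper is mounted at the origin on the work surface. World frame = base frame: x ahead of the robot, y to its left, z up, the work surface at z = 0. Lengths are in m, angles in degrees, forces in N, time in s.
With the tool pointing down it reaches from about 0.4 to 0.825 m from the base axis. Payload 7 kg.
Tool frame: the origin (TCP) lies at the very end of the fingers, on their centre line; the grasp point (between the pads) lies hold_point_z behind it (hold_point_z is the distance from the TCP to the grasp point, in m); z points along the fingers, y is the direction in which the jaws open and shut (so a half turn about z gives the same grasp; the last joint's range is limited). The gripper opens to 88 mm and grips with 3 to 60 N. Pads are 19 mm wide; open, the fingers measure 130 mm over their backs; the gripper's body (78 mm by 193 mm) begins 47 mm behind the grasp point.
Start: joints at [-53.394, 20.546, 0.682, 0, -70.136, -16.507], TCP at [0.232, -0.634, 0.227] pointing down, gripper open.
Joint ranges: [-176.03, 176.03], [-82.01, 121.73], [-58.28, 71.71], [-173.87, 95.51], [-174.79, -0.11], [-173.66, 173.66]. Speed limits (degrees/s): [136.94, 136.94, 172.46, 180, 180, 180].

INTERFACE

Orientations are given as [roll, pitch, yaw] about the fixed x, y, z axes, in that order (R = Rz(yaw) Ry(pitch) Rx(roll)).
In Python, from plant import get_obs, snapshot, close_job, hold_point_z gives the robot as it stands. The module is installed in compiled form; this text tells all that it offers.
- The arm moves only by the tool jog_arm, never from a script. Its argument "commands" is a list of rows, each a list of 4 numbers: the shift along the world's x, y, z in mm, then the turn about the world's z in degrees. In form: [[x, y, z, turn], ...]. A call has exactly 10 rows; each row shifts and turns the commanded pose from where the row before left it; what a row does not reach is not made up. A row lasts 1/12 s, in which the tool goes at most 41.7 mm and 7.16 degrees, less where a joint would pass 70% of its speed; a pose out of reach is approached as far as the arm can. A call is refused whole if a number of a shift passes 41.7 or a number of a turn 7.16, either way. A call with a gripper value outside its range is refused whole. "fingers" is the finger opening in mm, from 0 to 87.6, set as the call begins (left out, the last holds). The fingers move at their own pace and stop on an object; the grip force is fixed at half the most. Time passes only in rows, so rows that do not move let the fingers close, or fill a call up. It gives the time, the measured TCP pose, the force and the opening at its end, in the units of the state.
- get_obs(): the state, without advancing time (a new reading comes with each control period).
- snapshot(name): name is "scene" or "top"; returns a dict with "image" (420x560x3 uint8, red, green, blue), "fov_y" (degrees; the focal length in pixels is half the picture's height over the tangent of half this angle, whatever the lens; pixels are square), "cx", "cy" (the principal point, pixels), "dist_coeffs" ([k1, k2, p1, p2, k3] as OpenCV has them; the pictures are not rectified), "rvec" (rotation vector, rad) and "tvec" (3), from world to camera coordinates, as OpenCV has them. Camera axes: x right, y down, z forward; pixel columns grow to the right and rows downward; lengths in m; the calibration is good to about 2 mm. A picture is of the moment at which its call begins. There is no depth.
- close_job(): hands the job in, once; it reports no verdict.
The state is a dict: "clock": time; "joint_pos": joint angles; "qvel": joint speeds; "tau": joint torques, N m; "tool_pos": TCP position; "orientation": TCP orientation; "force": force on the tool from outside, world axes, zero at the start; "moment": the same for the moment, N m; "opening": finger opening in m.
Only numpy, scipy, OpenCV 4.12 (cv2) and the standard library are available. Lean on these libraries where they do the work, as an engineer would, in place of code of your own. Each camera call takes 0.05 s, during which the arm holds its last target.

TASK

Load the upright steel spindle for gauging: first lean it in the yellow rest with its flange down against the lip and let go, then take it again across its shaft and lay it level in both V-blocks of the green cradle, its flange end facing the stop plate and pushed home so that it touches the plate. Let go, and only then swing the red keeper bar over the shaft until it snaps into its detent. Never let the spindle fall flat on the bench, and leave the setting ring, the dark gauge box and the yellow tape case where they are.

Things in the scene. Friction and masses are not known exactly. Their poses are not given: they have to be found in the camera images.
- spindle: Steel spindle, about 0.35 kg (varies), 150 mm long, starting upright on the bench. Flange 44 mm diameter, 12 mm thick at its foot; the rest is a plain shaft 28 mm diameter. Origin: centre of the foot face (the flange's outer face); z runs along the axis from flange to top. Round, so its own yaw means nothing.
- spindle_top (a point): Centre of the spindle's plain end face, 150 mm from the foot along the axis.
- rest: Fixed yellow leaning rest on a 170 x 80 x 8 mm base plate, origin under its centre. Holds the spindle sloping: axis rising 35 degrees towards the rest's +x, flange low. Two Vs under the shaft, 24-36 mm from the foot face (sides to 1 mm above the axis) and 122-134 mm (sides 5 mm below the axis), capturing it within about 8 mm; between them only a 20 mm wide beam, 25 mm below the axis.
- rest_foot (a point): Where the centre of the spindle's foot face lies when it leans in the rest against the lip (a plate 50 mm wide reaching 14 mm past the axis); 40 mm above the bench, 60 mm from the rest's origin towards its -x.
- rest_top (a point): Where the spindle's top lies in the rest, 150 mm up the sloping axis from rest_foot.
- cradle: Fixed green cradle, base 150 (x) x 200 (y) x 12 mm, origin under it. The spindle lies along y, axis 52 mm above the bench at x = 0, flange foot at y = -80 mm on the stop plate, top towards +y. Dark 90 degree V-blocks at y = -38 and +38 mm, 16 mm thick, mouths 65 mm wide, tops 65 mm above the bench; 60 mm open between them. The flange has 22 mm to spare before the first block.
- cradle_stop (a point): Point on the stop plate's face where the centre of the foot face must be: axis height 52 mm; axes as the cradle's, +y points away from the plate along the spindle. The plate is 60 mm wide, 12 mm thick and 80 mm high. Sliding a gripped spindle along the Vs can drag with 5 to 10 N; the plate is rigid.
- keeper (a joint): Angle of the red keeper bar about a vertical hinge, rad: 0 is shut (bar along the cradle's +x, across the shaft), growing as it swings towards the cradle's +y, to 2.1. Slight friction (0.04 Nm): it stays where it is left. A spring plunger resists (up to about 6 N at the pin) near 0.09 rad; past it the bar snaps to below 0.035 and stays.
- keeper_pin (a point): Middle of the upright black handle pin on the keeper bar: 12 mm diameter, 32 mm high from the top of the bar at 76 mm to 108 mm above the bench, 86 mm from the hinge axis. The bar is 14 mm wide, 8 mm thick, 105 mm long, its underside 68 mm above the bench, 2 mm clear over a seated shaft.
- keeper_hinge (a point): On the keeper's hinge axis, at the bar's mid height (72 mm), on a 20 mm post; in the cradle's frame at x = -52, y = 38 mm. Across the shaft stands the black detent post (x = 65 to 79, y = 23 to 57 mm, 80 mm high).
- setting_ring: Bystander: loose steel setting ring, 64 mm diameter, 30 mm high, origin under its centre.
- gauge_box: Bystander: dark wooden gauge box, 75 x 110 x 50 mm, origin under its centre.
- tape: Bystander: round yellow tape case, 52 mm diameter, 22 mm high, origin under its centre.
Not all that is in view belongs to the job. Several things have the shape of the spindle; the one meant has the colours described above.

How it is judged (in metres and radians):
On the way, in this order (a step that is already met when the one before it is completed fails the run):
1. the spindle leans in the yellow rest, flange down at the lip, let go and still (distance between spindle and rest_foot below 0.02 m and distance between spindle_top and rest_top below 0.02 m and contact force between the fingers and spindle below 0.1 N and linear speed of spindle below 0.02 m/s), for 0.3 s.
2. the spindle lies in both V-blocks with its foot against the stop plate, let go and still, while the keeper is still open (x of spindle in the frame of cradle_stop between -0.003 and 0.003 m and x of spindle_top in the frame of cradle_stop between -0.004 and 0.004 m and y of spindle in the frame of cradle_stop between -0.002 and 0.003 m and z of spindle in the frame of cradle_stop between -0.003 and 0.003 m and z of spindle_top in the frame of cradle_stop between -0.004 and 0.004 m and y of spindle_top in the frame of cradle_stop above 0.14 m and contact force between the fingers and spindle below 0.1 N and linear speed of spindle below 0.02 m/s and value of joint keeper above 0.4 rad), for 0.2 s.
3. the keeper is shut in its detent (value of joint keeper below 0.06 rad), for 0.2 s.
At the end, for the whole second after the job is handed in: The spindle lies still and released in both V-blocks of the cradle (foot centre within 3 mm of the axis sideways and in height, top within 4 mm), its flange foot touching the stop plate (gap under 3 mm), and the keeper is shut past its detent (below 0.06 rad) (x of spindle in the frame of cradle_stop between -0.003 and 0.003 m and x of spindle_top in the frame of cradle_stop between -0.004 and 0.004 m and y of spindle in the frame of cradle_stop between -0.002 and 0.003 m and z of spindle in the frame of cradle_stop between -0.003 and 0.003 m and z of spindle_top in the frame of cradle_stop between -0.004 and 0.004 m and y of spindle_top in the frame of cradle_stop above 0.14 m and contact force between the fingers and spindle below 0.1 N and linear speed of spindle below 0.02 m/s and value of joint keeper below 0.06 rad).
It fails at once if the spindle falls or is laid flat on the bench (angle between spindle's own z axis and vertical above 1.2 rad and height (world z) of spindle below 0.03 m).
It fails at once if the setting ring is pushed away (more than 30 mm) (distance of setting_ring from where it was at the start of the episode above 0.03 m).
It fails at once if the gauge box is pushed away (more than 30 mm) (distance of gauge_box from where it was at the start of the episode above 0.03 m).
It fails at once if the tape case is pushed away (more than 30 mm) (distance of tape from where it was at the start of the episode above 0.03 m).
It also fails if it takes over 70 s, if anything falls off the work surface, if the arm or the gripper's body presses on something with over 40 N, if the wrist force passes 120 N, or if a joint passes its speed limit or range.

## Working session

There is one attempt and no reset: what is moved stays moved. The work goes in short steps, Python scripts to look and compute and a tool call to move; the robot and the scene stay as the last step left them, time stands still between calls to the robot, and variables do not carry over. Pictures are saved under pics/ and viewed, and the job is handed in when it is done.

Besides the shell and the picture viewer there is one more tool, called after "Emit:" by a JSON object that holds its "name" and its "arguments", one argument or row to a line. jog_arm: Moves the arm, as the interface text tells. Its arguments: {"type":"object","properties":{"commands":{"type":"array","items":{"type":"array","items":{"type":"number"}}},"fingers":{"type":"number"}},"required":["commands"]}

```bash
mkdir -p pics
cat > h.py <<'E'
import numpy as np,cv2
from plant import get_obs,snapshot,close_job,hold_point_z
def cam(s):
    h=s['image'].shape[0]; f=h/2/np.tan(np.radians(s['fov_y'])/2)
    K=np.array([[f,0,s['cx']],[0,f,s['cy']],[0,0,1]]); R=cv2.Rodrigues(np.array(s['rvec'],float))[0]; t=np.array(s['tvec'],float).ravel()
    return K,np.array(s['dist_coeffs'],float),R,t
def ray(s,uv):
    K,d,R,t=cam(s); n=cv2.undistortPoints(np.array(uv,float).reshape(-1,1,2),K,d).reshape(-1,2)
    D=np.c_[n,np.ones(len(n))]@R; return -R.T@t,D
def onz(s,uv,z):
    c,D=ray(s,uv); return c+D*((z-c[2])/D[:,2])[:,None]
def proj(s,P):
    K,d,R,t=cam(s); return cv2.projectPoints(np.array(P,float).reshape(-1,3),R,t,K,d)[0].reshape(-1,2)
def save(n,name):
    s=snapshot(name); cv2.imwrite('pics/'+n+'.png',s['image'][:,:,::-1]); np.save('pics/'+n+'.npy',s,allow_pickle=True); return s
def load(n): return np.load('pics/'+n+'.npy',allow_pickle=True).item()
E
python3 - <<'E'
from h import *
print(hold_point_z if not callable(hold_point_z) else hold_point_z())
for n in('scene','top'):
    s=save(n+'0',n); c,_=ray(s,[[280,210]]); print(n,c,s['fov_y'],s['dist_coeffs'])
print(get_obs())
E
```

```text
0.0188
scene [ 1.26797838 -0.2581972   0.68319979] 49.90357354580524 [-0.07558949  0.          0.          0.          0.        ]
top [0.47395964 0.06170938 1.11248779] 52.73243441528905 [-0.08694737  0.          0.          0.          0.        ]
{'clock': 0.1, 'joint_pos': array([-5.33937618e+01,  2.05872792e+01,  6.38945279e-01, -1.67614207e-02,
       -7.01359641e+01, -1.65073526e+01]), 'qvel': array([ 0.02439594, -0.07889283,  0.14896566, -0.01871775, -0.01295916,
       -0.03911967]), 'tau': array([-9.78635435e-04, -5.84160876e+01,  2.93750435e+01,  7.01539010e+00,
        1.01589609e-02, -5.81719632e-05]), 'tool_pos': array([ 0.23178164, -0.63349238,  0.22571944]), 'orientation': array([ 1.79914699e+02, -8.84619419e-03, -1.59906815e+02]), 'force': array([-0.3983092 ,  0.6131158 ,  0.39627003]), 'moment': array([ 0.00180614,  0.0247623 , -0.02218463]), 'opening': 0.08807253550684027}
```

View pics/scene0.png

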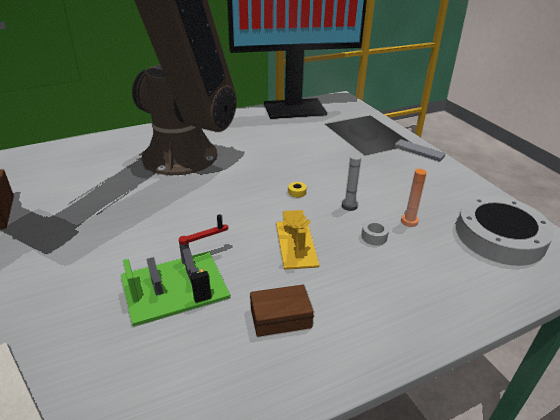

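View pics/top0.png

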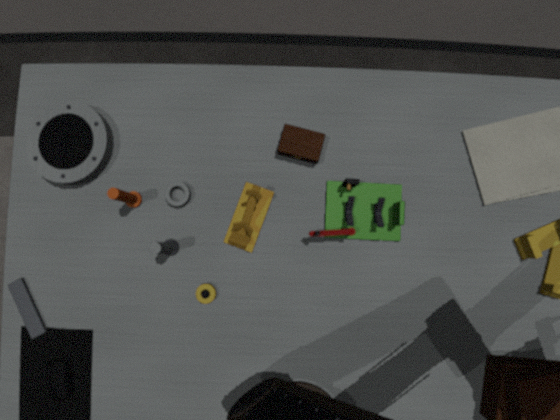

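Run:
```python
from h import *
s=load('top0')['image'][:,:,::-1]; t=load('scene0')['image'][:,:,::-1]
cv2.imwrite('pics/a1.png',cv2.resize(s[160:270,90:290],None,fx=4,fy=4,interpolation=cv2.INTER_CUBIC))
cv2.imwrite('pics/a2.png',cv2.resize(s[165:255,290:420],None,fx=6,fy=6,interpolation=cv2.INTER_CUBIC))
cv2.imwrite('pics/a3.png',cv2.resize(t[140:330,270:440],None,fx=3,fy=3,interpolation=cv2.INTER_CUBIC))
cv2.imwrite('pics/a4.png',cv2.resize(t[200:330,110:240],None,fx=4.5,fy=4.5,interpolation=cv2.INTER_CUBIC))
```

```text
(no output)
```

View pics/a1.png

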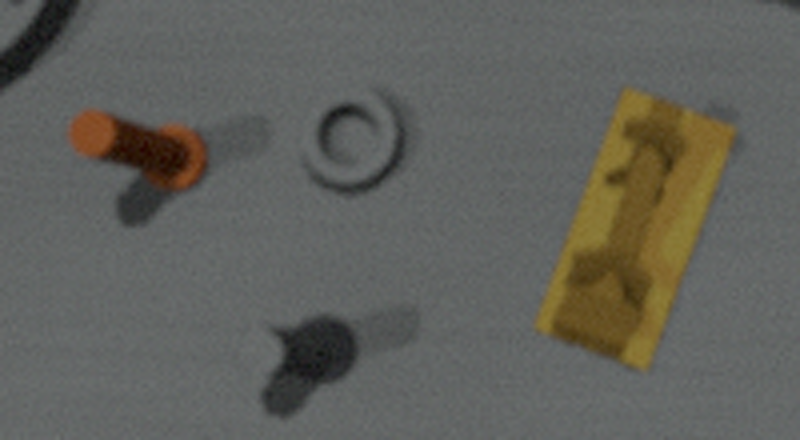

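View pics/a2.png

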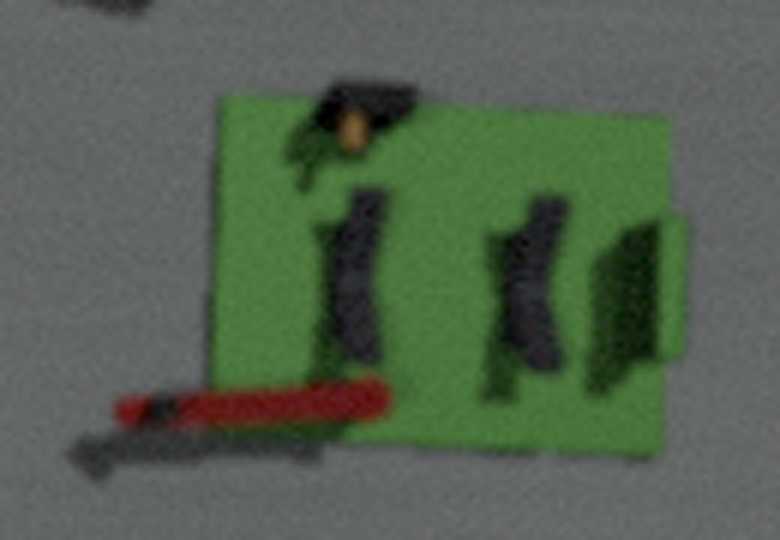

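View pics/a3.png

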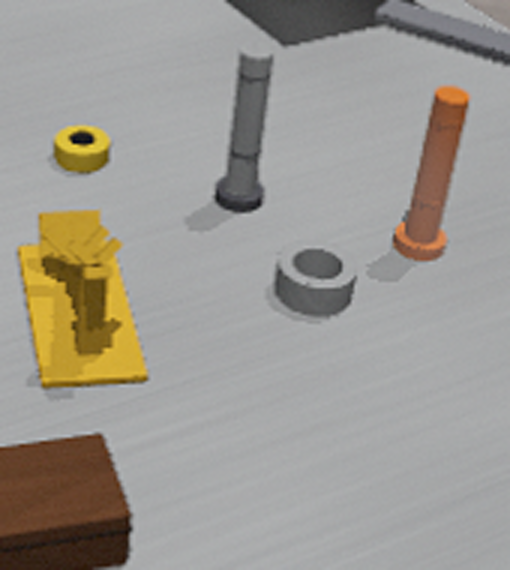

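View pics/a4.png

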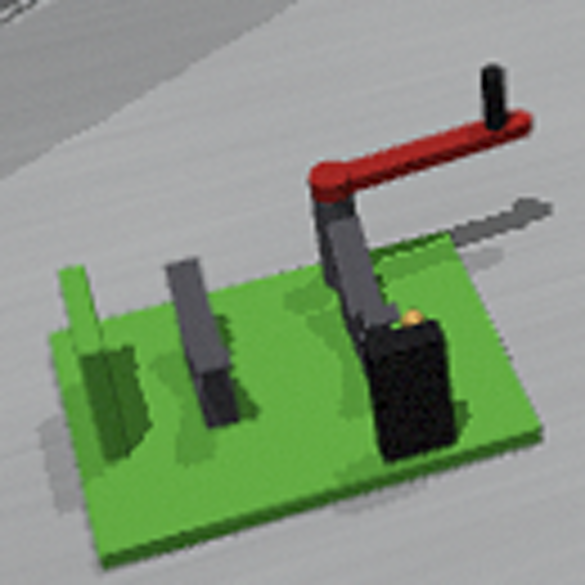

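Run:
```python
from h import *
s=load('top0'); im=s['image']; hsv=cv2.cvtColor(im,cv2.COLOR_RGB2HSV)
def comps(m,z,lab,mn=60):
    n,l,st,ce=cv2.connectedComponentsWithStats(m.astype(np.uint8))
    for i in range(1,n):
        if st[i,4]<mn: continue
        ys,xs=np.where(l==i); c=cv2.findContours((l==i).astype(np.uint8),0,2)[0]
        c=max(c,key=len).reshape(-1,2)
        P=onz(s,c,z)[:,:2].astype(np.float32)
        r=cv2.minAreaRect(P*1000); print(lab,ce[i].round(1),st[i,4],'rect c',np.round(r[0],1),'size',np.round(r[1],1),'ang',round(r[2],2), 'corners',cv2.boxPoints(r).round(0).tolist())
H,S,V=[hsv[:,:,i].astype(int) for i in range(3)]
comps((H>18)&(H<33)&(S>130)&(V>40)&(np.arange(560)[None]<330),0.008,'yellow')
comps((H>45)&(H<75)&(S>110)&(V>30)&(np.arange(420)[:,None]>150)&(np.arange(560)[None]<420),0.012,'green')
comps(((H<8)|(H>172))&(S>150)&(V>60)&(np.arange(420)[:,None]>200)&(np.arange(560)[None]<420),0.076,'red')
```

```text
yellow [248.5 216.7] 1848 rect c [537.  136.1] size [ 76.9 167.1] ang 71.12 corners [[446.0, 127.0], [604.0, 73.0], [628.0, 145.0], [470.0, 199.0]]
yellow [205.8 293. ] 242 rect c [336.  241.5] size [45.7 49.3] ang 46.6 corners [[302.0, 242.0], [338.0, 208.0], [370.0, 241.0], [334.0, 275.0]]
green [365.3 209.6] 3341 rect c [ 560.1 -166.6] size [206.3 146.3] ang 88.37 corners [[484.0, -268.0], [630.0, -272.0], [636.0, -66.0], [490.0, -61.0]]
red [337.8 231.9] 157 rect c [501.2 -86. ] size [12.8 84.1] ang 3.77 corners [[492.0, -44.0], [498.0, -128.0], [510.0, -127.0], [505.0, -44.0]]
```

Run:
```python
from h import *
t=load('top0'); c=load('scene0')
print('flange top-view', onz(t,[[170.5,247.3]],.012)*1000, 'top?', onz(t,[[156.5,246]],.150)*1000)
print('flange scene', onz(c,[[350,204]],.008)*1000,'top', onz(c,[[355,160]],.150)*1000)
print('decoy', onz(t,[[134,199.5]],.012)*1000,'ring',onz(t,[[178,195]],.03)*1000)
def fr(o,yaw):
    a=np.radians(yaw); return np.array([[np.cos(a),-np.sin(a),0],[np.sin(a),np.cos(a),0],[0,0,1]]),np.array(o)
Rr,orr=fr([.537,.136,0],-18.9); Rc,oc=fr([.5601,-.162,0],-1.66)
a=np.radians(35); ax=np.array([np.cos(a),0,np.sin(a)]); up=np.array([-np.sin(a),0,np.cos(a)]); ey=np.array([0,1,0]); f=np.array([-.06,0,.04])
rp=[[x,y,.008] for x in(-.085,.085) for y in(-.04,.04)]+[f+.014*up+y*ey for y in(-.025,.025)]+[f+s*ax+h*up+y*ey for s,h in((.024,.001),(.036,.001),(.122,-.005),(.134,-.005)) for y in(-.02,.02)]+[f,f+.15*ax]
cp=[[x,y,.012] for x in(-.075,.075) for y in(-.1,.1)]+[[x,y,.065] for y in(-.046,-.03,.03,.046) for x in(-.0325,.0325)]+[[x,-.08,.08] for x in(-.03,.03)]+[[x,y,.08] for x in (.065,.079) for y in(.023,.057)]+[[-.052,.038,.076],[0,-.08,.052]]
for s,n in((t,'top'),(c,'scene')):
    im=cv2.resize(s['image'][:,:,::-1],None,fx=5,fy=5,interpolation=cv2.INTER_CUBIC)
    for P,R,o in((rp,Rr,orr),(cp,Rc,oc)):
        for u,v in proj(s,np.array(P)@R.T+o): cv2.circle(im,(int(u*5+2),int(v*5+2)),3,(255,0,255),-1)
    if n=='top': cv2.imwrite('pics/o1.png',im[860:1310,1080:1440*1+60]); cv2.imwrite('pics/o2.png',im[850:1250,1530:2080])
    else: cv2.imwrite('pics/o3.png',im[1000:1400,1340:1640]); cv2.imwrite('pics/o4.png',im[1050:1620,560:1190])
```

```text
flange top-view [[451.19574999 336.344192    12.        ]] top? [[456.01575431 334.19358296 150.        ]]
flange scene [[456.9151355  343.61411899   8.        ]] top [[469.76395615 332.25305608 150.        ]]
decoy [[573.27987938 439.10479392  12.        ]] ring [[586.28271175 318.51087592  30.        ]]
```

View pics/o1.png

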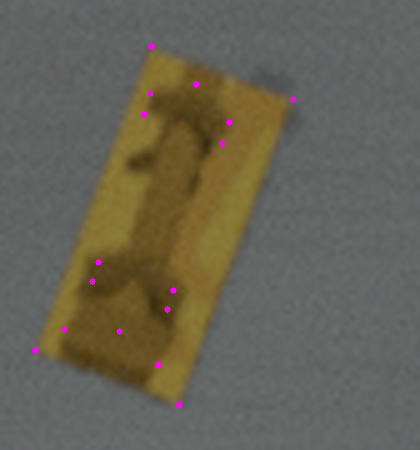

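View pics/o2.png

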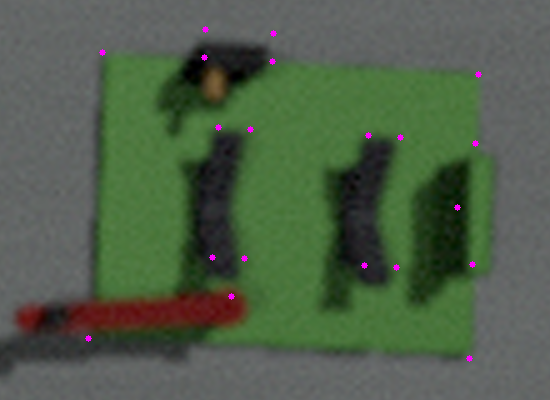

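View pics/o3.png

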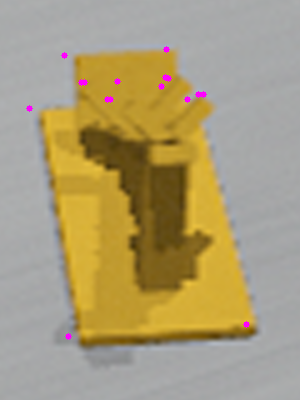

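View pics/o4.png

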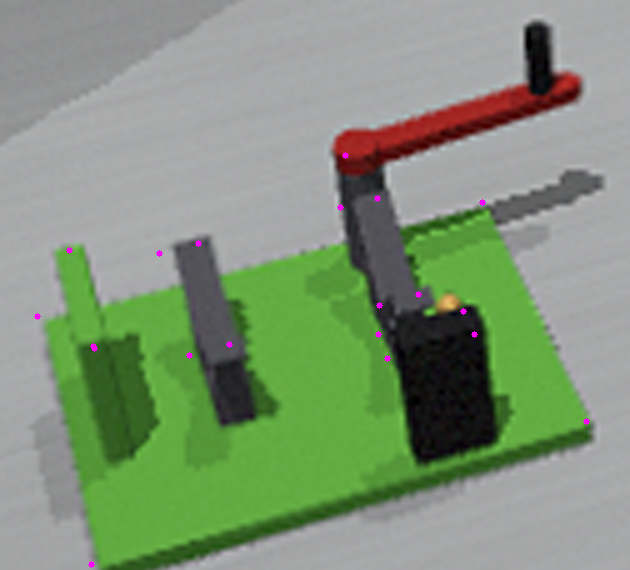

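Run:
```python
from h import *
t=load('top0'); c=load('scene0')
def T(u,v): return [(u+1530-2)/5,(v+850-2)/5]
def C(u,v): return [(u+560-2)/5,(v+1050-2)/5]
q=lambda s,p,z: (onz(s,[p],z)[0,:2]*1000).round(1)
print('hinge',q(t,T(231,308),.076),q(c,C(357,147),.076))
print('pin top T',q(t,T(52,317),.108),'scene',q(c,C(538,28),.108), 'pin base',q(c,C(540,88),.076))
print('plate front top corners',q(t,T(470,160),.08),q(t,T(472,270),.08),'scene',q(c,C(80,247),.08),q(c,C(104,342),.08))
print('VB top ends +x', q(t,T(228,132),.065),q(t,T(380,138),.065),'scene VB1 +x end corners',q(c,C(213,360),.065),q(c,C(243,350),.065),' -x end',q(c,C(175,245),.065),q(c,C(208,239),.065))
print('post top',q(t,T(203,45),.08),q(t,T(275,47),.08),'sc',q(c,C(400,343),.08),q(c,C(487,336),.08))
```

```text
hinge [ 503.6 -122.5] [ 505.6 -116.4]
pin top T [496.3 -31.5] scene [497.6 -29.8] pin base [498.1 -31.2]
plate front top corners [ 579.4 -239.9] [ 525.1 -241.1] scene [ 527.5 -237. ] [ 587.  -238.5]
VB top ends +x [ 591.7 -121.8] [ 590.8 -198.5] scene VB1 +x end corners [ 597.5 -200.9] [ 596.7 -188.9]  -x end [ 523.9 -200.1] [ 525.7 -186.8]
post top [ 632.9 -106.3] [ 632.9 -142.1] sc [ 633.7 -134.7] [ 643.6 -103.1]
```

Run:
```python
from h import *
t=load('top0'); c=load('scene0')
a=cv2.resize(c['image'][145:220,325:385,::-1],None,fx=8,fy=8,interpolation=cv2.INTER_CUBIC)
b=t['image'][225:275,135:200,::-1].astype(float); b=np.clip((b-30)*2.2,0,255).astype(np.uint8)
b=cv2.resize(b,None,fx=8,fy=8,interpolation=cv2.INTER_CUBIC)
H=max(a.shape[0],b.shape[0]); f=lambda x:cv2.copyMakeBorder(x,0,H-x.shape[0],0,0,0)
m=np.hstack([f(a),f(b)])[:, :]; print(m.shape); cv2.imwrite('pics/sp.png',cv2.resize(m,None,fx=.8,fy=.8))
```

```text
(600, 1000, 3)
```

View pics/sp.png

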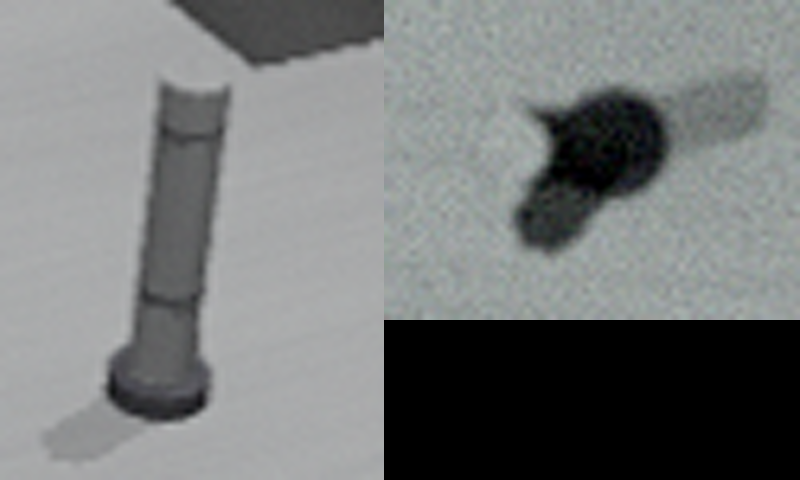

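Run:
```python
from h import *
t=load('top0'); c=load('scene0')
print(onz(t,[[170.3,246.7]],.012)*1000, onz(c,[[349.8,202]],.012)*1000, onz(c,[[355.4,155.8]],.15)*1000)
```

```text
[[452.73234886 336.93517889  12.        ]] [[453.46207948 344.68336719  12.        ]] [[451.838286   345.12725191 150.        ]]
```

Emit:
{"name": "jog_arm", "arguments": {
  "commands": [
    [15,20,10,-3],
    [26,32,10,-4],
    [26,32,10,-4],
    [28,34,10,-4],
    [28,34,10,-4],
    [28,36,10,-4],
    [28,36,0,-4],
    [28,36,0,-4],
    [28,36,0,-4],
    [28,36,0,-4]
  ],
  "fingers": 87.6
}}

```text
clock: 0.93
tool_pos: [0.4777, -0.3226, 0.2836]
orientation: [180.0, -0.0, 160.9]
force: [1.2, -0.8, -0.2]
opening: 0.0873
```

Emit:
{"name": "jog_arm", "arguments": {
  "commands": [
    [8,40,0,0],
    [8,40,0,0],
    [5,40,0,0],
    [3,40,0,0],
    [0,40,0,0],
    [-3,40,0,0],
    [-5,40,0,0],
    [-8,40,0,0],
    [-8,40,0,0],
    [-8,40,0,0]
  ]
}}

```text
clock: 1.77
tool_pos: [0.468, 0.0771, 0.2835]
orientation: [180.0, -0.0, 161.1]
force: [0.6, -0.1, -0.3]
opening: 0.0879
```

Emit:
{"name": "jog_arm", "arguments": {
  "commands": [
    [-6,40,0,0],
    [-6,40,0,0],
    [-6,40,0,0],
    [-6,40,0,0],
    [-5,40,0,0],
    [-5,35,0,0],
    [0,8,0,0],
    [0,0,0,0],
    [0,0,0,0],
    [0,0,0,0]
  ]
}}

```text
clock: 2.6
tool_pos: [0.4349, 0.3175, 0.2834]
orientation: [-180.0, -0.0, 161.1]
force: [-0.5, -0.2, 0.4]
opening: 0.0877
```

Run:
```python
from h import *
o=get_obs(); print(o['tool_pos'],o['orientation'],o['joint_pos'],o['force'])
t=save('t1','top'); c=save('c1','scene')
a=cv2.resize(c['image'][100:230,290:420,::-1],None,fx=5,fy=5,interpolation=cv2.INTER_CUBIC)
p=o['tool_pos']; print(proj(c,[p]),proj(t,[p]))
cv2.imwrite('pics/v1.png',a)
```

```text
[0.43493425 0.31749821 0.28338634] [-1.79962102e+02 -1.00847867e-02  1.61075165e+02] [ 5.69944958e+01  5.74469801e+00 -1.13077762e+01 -5.87323817e-04
 -7.29867388e+01 -1.65919156e+02] [-0.50888195 -0.22073426  0.41283843]
[[347.71784048 104.2254852 ]] [[145.36519416 257.72629263]]
```

View pics/v1.png

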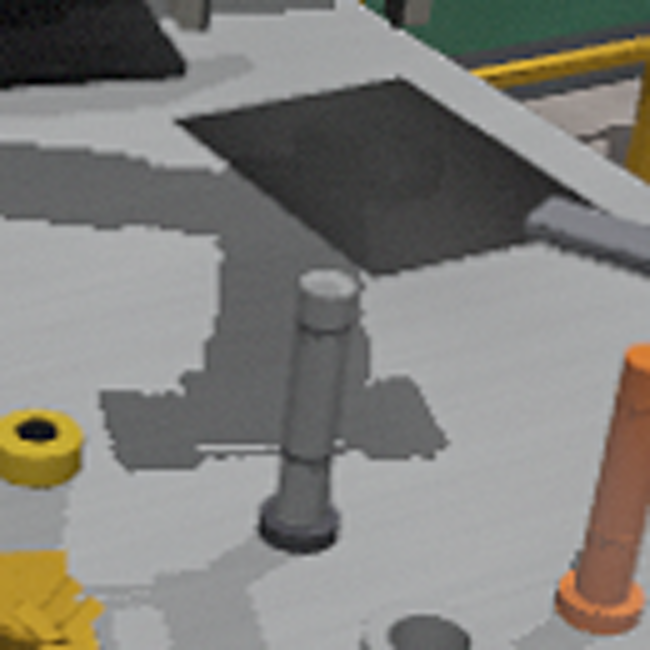

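Run:
```python
from h import *
t=load('t1'); c=load('c1')
a=cv2.resize(c['image'][40:140,290:410,::-1],None,fx=5,fy=5,interpolation=cv2.INTER_CUBIC)
b=t['image'][195:295,90:200,::-1].astype(float); b=np.clip(b*2,0,255).astype(np.uint8)
b=cv2.resize(b,None,fx=5,fy=5,interpolation=cv2.INTER_CUBIC)
cv2.imwrite('pics/v2.png',cv2.resize(np.hstack([a,b]),None,fx=.69,fy=.69))
print(onz(c,[[355.4,156.8]],.15))
```

```text
[[0.45625333 0.34224368 0.15      ]]
```

View pics/v2.png

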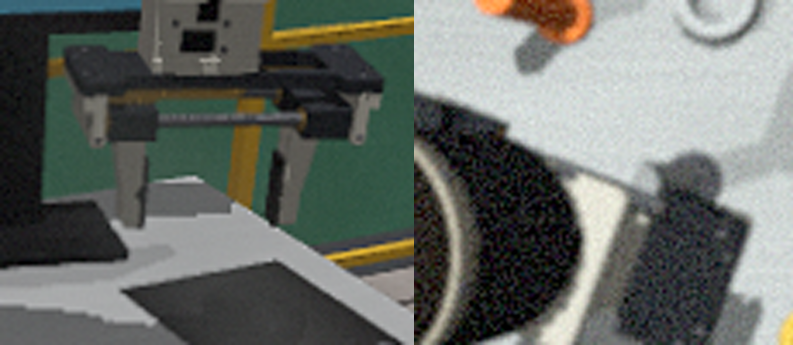

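Emit:
{"name": "jog_arm", "arguments": {
  "commands": [
    [10,10,0,0],
    [9,10,0,0],
    [0,0,0,0],
    [0,0,-20,0],
    [0,0,-30,0],
    [0,0,-35,0],
    [0,0,-35,0],
    [0,0,-35,0],
    [0,0,-25,0],
    [0,0,-10,0]
  ]
}}

```text
clock: 3.53
tool_pos: [0.4525, 0.3355, 0.0901]
orientation: [-179.7, -0.1, 161.0]
force: [0.0, 0.1, -0.3]
opening: 0.0876
```

Run:
```python
from h import *
t=save('t2','top'); c=save('c2','scene'); print(get_obs()['tool_pos'])
a=cv2.resize(c['image'][100:220,290:410,::-1],None,fx=4,fy=4,interpolation=cv2.INTER_CUBIC)
cv2.imwrite('pics/v3.png',a)
```

```text
[0.45352362 0.33680377 0.09231556]
```

View pics/v3.png

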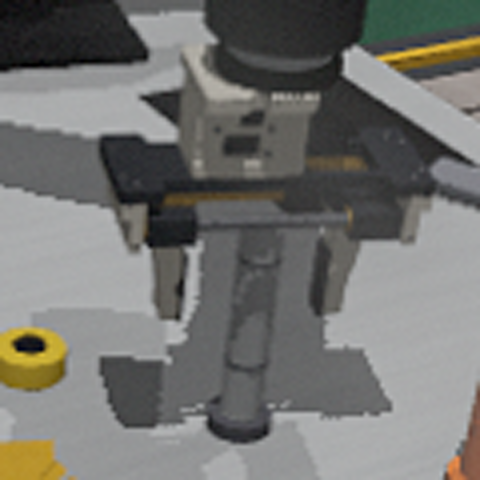

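Emit:
{"name": "jog_arm", "arguments": {
  "commands": [
    [0,0,0,0],
    [0,0,0,0],
    [0,0,0,0],
    [0,0,0,0],
    [0,0,0,0],
    [0,0,0,0],
    [0,0,0,0],
    [0,0,0,0],
    [0,0,0,0],
    [0,0,0,0]
  ],
  "fingers": 0
}}

```text
clock: 4.47
tool_pos: [0.4541, 0.3386, 0.0936]
orientation: [180.0, 0.0, 161.1]
force: [2.8, 4.6, -5.0]
opening: 0.0269
```

Emit:
{"name": "jog_arm", "arguments": {
  "commands": [
    [0,0,5,0],
    [0,0,10,0],
    [0,0,15,0],
    [0,0,20,0],
    [0,0,20,0],
    [0,0,20,0],
    [0,0,20,0],
    [0,0,10,0],
    [0,0,0,0],
    [0,0,0,0]
  ]
}}

```text
clock: 5.3
tool_pos: [0.4537, 0.3383, 0.2135]
orientation: [180.0, -0.0, 161.1]
force: [-0.1, -0.1, -4.1]
opening: 0.0267
```

Run:
```python
from h import *
t=save('t3','top'); c=save('c3','scene'); o=get_obs(); print(o['tool_pos'],o['force'],o['opening'])
a=cv2.resize(c['image'][60:220,290:410,::-1],None,fx=4,fy=4,interpolation=cv2.INTER_CUBIC)
cv2.imwrite('pics/v4.png',a)
```

```text
[0.45327784 0.33775819 0.21211952] [-0.40591131  0.54504084 -3.63837116] 0.02631244393921007
```

View pics/v4.png

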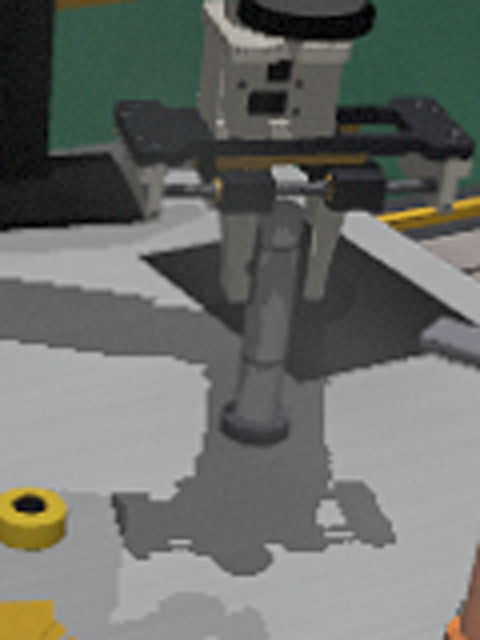

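Emit:
{"name": "jog_arm", "arguments": {
  "commands": [
    [-5,-16,0,0],
    [-5,-22,0,0],
    [-6,-24,0,0],
    [-6,-24,0,0],
    [-6,-24,0,0],
    [-6,-24,-10,0],
    [-5,-20,-20,0],
    [0,-6,-25,0],
    [0,0,-20,0],
    [0,0,-3,0]
  ]
}}

```text
clock: 6.23
tool_pos: [0.4125, 0.1758, 0.1316]
orientation: [-179.7, -0.2, 161.0]
force: [-0.3, -0.5, -3.6]
opening: 0.0267
```

Run:
```python
from h import *
t=save('t4','top'); c=save('c4','scene'); o=get_obs(); print(o['tool_pos'],o['force'],o['opening'])
a=cv2.resize(c['image'][100:280,220:360,::-1],None,fx=3.3,fy=3.3,interpolation=cv2.INTER_CUBIC)
cv2.imwrite('pics/v5.png',a)
```

```text
[0.41439972 0.17765953 0.13452513] [ 0.26267924  0.39843077 -2.80233755] 0.02652970647274066
```

View pics/v5.png

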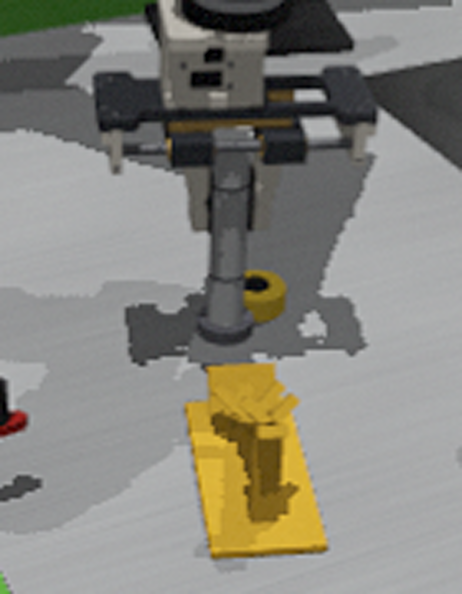

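Run:
```python
from h import *
c=load('c4')
a=np.radians(-18.9);u=np.array([np.cos(a),np.sin(a),0]);v=np.array([-np.sin(a),np.cos(a),0]);o=np.array([.537,.136,0])
for n,P in(('lip top L/R',[o-.068*u+y*v+[0,0,.0515] for y in(-.025,.025)]),('foot now',[[.4144-.0,.1776,.0413]]),('V2',[o+y*v+.043*u+[0,0,.107] for y in(-.015,.015)])):
    p=proj(c,P); print(n,p.round(1),((p-[220,100])*3.3).round(0))
```

```text
lip top L/R [[280.5 210.6]
 [300.9 209.6]] [[200. 365.]
 [267. 362.]]
foot now [[287.3 199.6]] [[222. 329.]]
V2 [[291.4 219. ]
 [305.1 218.2]] [[236. 393.]
 [281. 390.]]
```

Run:
```python
from h import *
c=load('c4'); t=load('t4')
im=cv2.resize(c['image'][130:230,255:325,::-1],None,fx=8,fy=8,interpolation=cv2.INTER_CUBIC)
for z in(.041,.053,.0766,.1,.1345,.1533,.19):
    u,v=proj(c,[[.4144,.1777,z]])[0]; cv2.circle(im,(int((u-255+.5)*8),int((v-130+.5)*8)),3,(255,0,255),-1)
tm=t['image'][180:260,180:290,::-1].astype(float)*1.8; tm=cv2.resize(np.clip(tm,0,255).astype(np.uint8),None,fx=6,fy=6,interpolation=cv2.INTER_CUBIC)
cv2.imwrite('pics/v6.png',im[:, :]); cv2.imwrite('pics/v6t.png',tm)
```

```text
(no output)
```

View pics/v6.png

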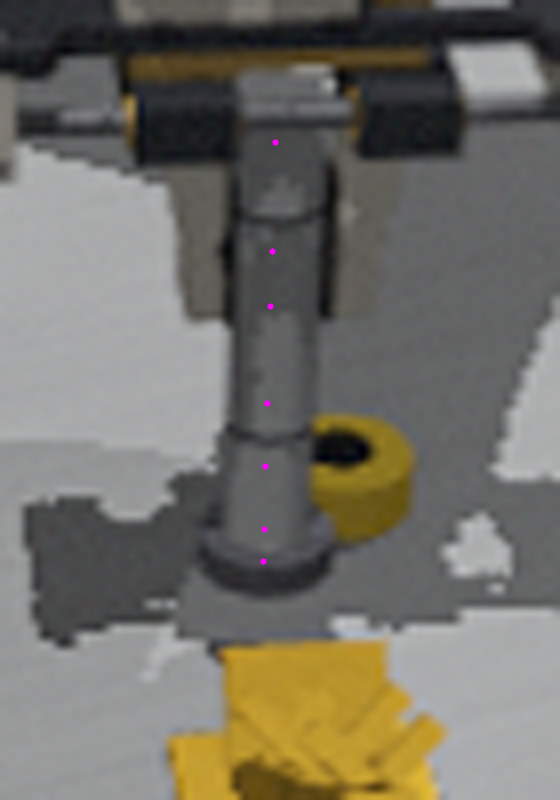

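View pics/v6t.png

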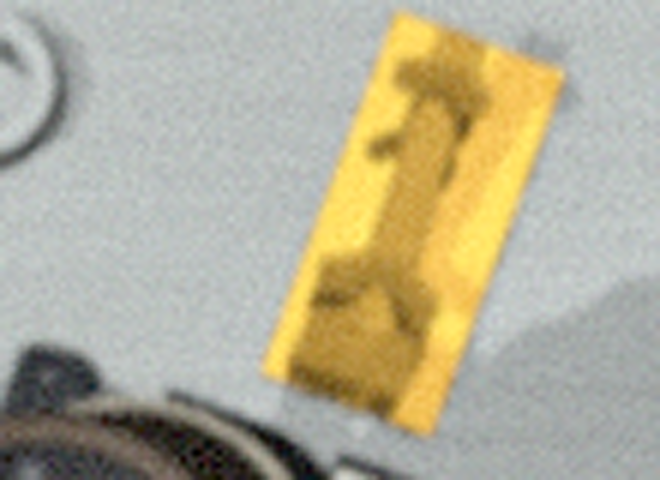

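Run:
```python
from h import *
c=load('c4')
a=np.radians(-18.9);u=np.array([np.cos(a),np.sin(a)]);v=np.array([-np.sin(a),np.cos(a)]);o=np.array([.537,.136])
def show(n,px,z):
    P=onz(c,np.array(px)-[.5,.4],z)[:,:2]; d=P-o
    for p in d: print(n,'u',(p@u*1000).round(1),'v',(p@v*1000).round(1))
show('base near corners',[[(80+1340)/5-.5,(342+1000-3)/5-.5],[(256+1340)/5-.5,(333+1000-3)/5-.5],[(42+1340)/5-.5,(108+1000)/5-.5]],.008)
show('lip top',[[222/8+255-.5,648/8+130-.5],[385/8+255-.5,642/8+130-.5]],.0515)
```

```text
base near corners u 85.3 v -36.2
base near corners u 87.0 v 42.5
base near corners u -86.7 v -35.2
lip top u -70.0 v -21.8
lip top u -68.7 v 28.1
```

Emit:
{"name": "jog_arm", "arguments": {
  "commands": [
    [4,0,0,0],
    [6,-1,0,0],
    [6,-1,0,0],
    [6,-2,0,0],
    [5,-1.5,0,0],
    [2,-0.7,0,0],
    [2,-0.7,0,0],
    [2,-0.7,0,0],
    [2,-0.7,0,0],
    [2,-0.7,0,0]
  ]
}}

```text
clock: 7.17
tool_pos: [0.4519, 0.1693, 0.1355]
orientation: [-180.0, -0.0, 161.1]
force: [-3.5, 0.9, -1.3]
opening: 0.027
```

Emit:
{"name": "jog_arm", "arguments": {
  "commands": [
    [2.8,-1,0,0],
    [2.8,-1,0,0],
    [2.8,-1,0,0],
    [2.8,-1,0,0],
    [2.8,-1,0,0],
    [2.8,-1,0,0],
    [2.8,-1,0,0],
    [2.8,-1,0,0],
    [0,0,0,0],
    [0,0,0,0]
  ]
}}

```text
clock: 8.0
tool_pos: [0.4747, 0.1613, 0.1355]
orientation: [-180.0, 0.0, 161.1]
force: [-2.6, 1.3, -2.9]
opening: 0.0265
```

```bash
cat > look.py <<'E'
from h import *
import sys
n=sys.argv[1]; x0,x1,y0,y1,f=map(float,sys.argv[2:7]); w=sys.argv[7] if len(sys.argv)>7 else 'scene'
c=save(n+'_'+w,w); o=get_obs(); print(o['tool_pos'].round(4),o['orientation'].round(1),o['force'].round(1),round(o['opening'],4))
im=c['image'][int(y0):int(y1),int(x0):int(x1),::-1]
if w=='top': im=np.clip(im.astype(float)*1.8,0,255).astype(np.uint8)
cv2.imwrite('pics/'+n+'z.png',cv2.resize(im,None,fx=f,fy=f,interpolation=cv2.INTER_CUBIC))
E
python3 look.py d1 230 350 120 250 4.5
```

```text
[0.4746 0.1613 0.1355] [-180.     0.   161.1] [-2.4  1.6 -1.6] 0.0265
```

View pics/d1z.png

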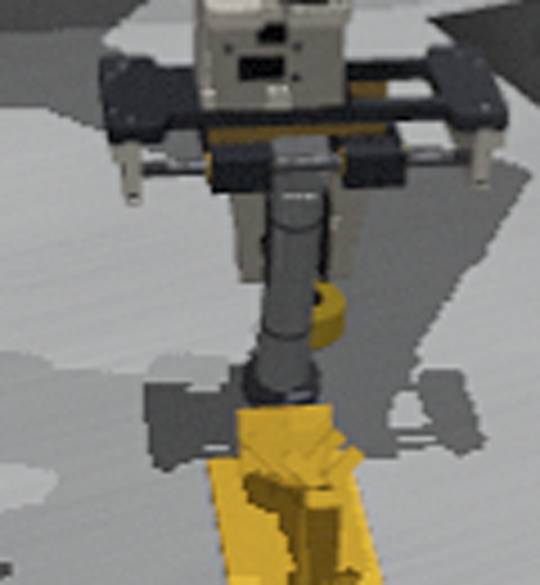

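Emit:
{"name": "jog_arm", "arguments": {
  "commands": [
    [3.8,-1.3,0,0],
    [3.8,-1.3,0,0],
    [3.8,-1.3,0,0],
    [3.8,-1.3,-1,0],
    [3.8,-1.3,-1,0],
    [3.8,-1.3,-1,0],
    [3.8,-1.3,-1,0],
    [3.8,-1.3,-2,0],
    [3.8,-1.3,-2,0],
    [3.8,-1.3,-2,0]
  ]
}}

```text
clock: 8.88
tool_pos: [0.513, 0.1483, 0.1255]
orientation: [180.0, 0.0, 161.1]
force: [-1.6, 0.7, 0.1]
opening: 0.0265
```

```bash
python3 look.py d2 230 350 120 250 4.5
```

```text
[0.5133 0.1482 0.125 ] [-180.     0.   161.1] [-2.   1.6 -1.3] 0.0264
```

View pics/d2z.png

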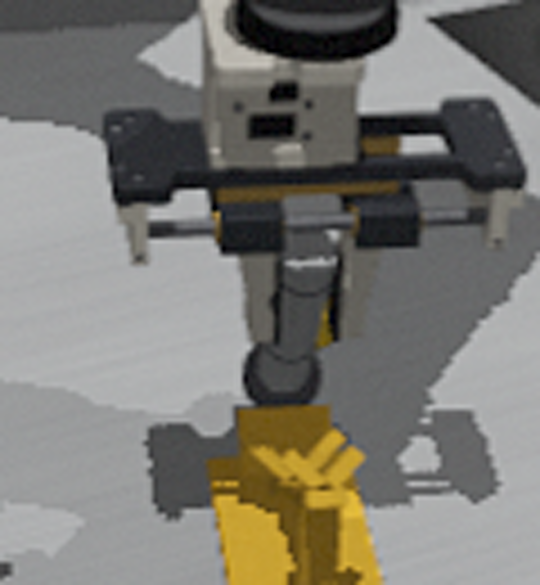

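Emit:
{"name": "jog_arm", "arguments": {
  "commands": [
    [3.8,-1.3,-2,0],
    [3.8,-1.3,-2,0],
    [3.8,-1.3,-2.5,0],
    [3.8,-1.3,-2.5,0],
    [3.8,-1.3,-2.5,0],
    [1.9,-0.6,-1.5,0],
    [-2,0.6,4,0],
    [0,0,8,0],
    [0,0,10,0],
    [0,0,10,0]
  ]
}}

```text
clock: 9.77
tool_pos: [0.5307, 0.1415, 0.1438]
orientation: [-179.9, -0.1, 161.1]
force: [0.7, 0.7, -2.9]
opening: 0.0264
```

```bash
python3 look.py d3 230 350 110 250 4.3; python3 look.py d3t 180 300 170 270 6 top
```

```text
[0.5332 0.1424 0.1474] [179.9   0.2 161.2] [2.3 0.5 0.6] 0.0263
[0.5338 0.1428 0.1473] [179.8   0.3 161.2] [ 0.4 -0.3 -3. ] 0.026
```

View pics/d3z.png

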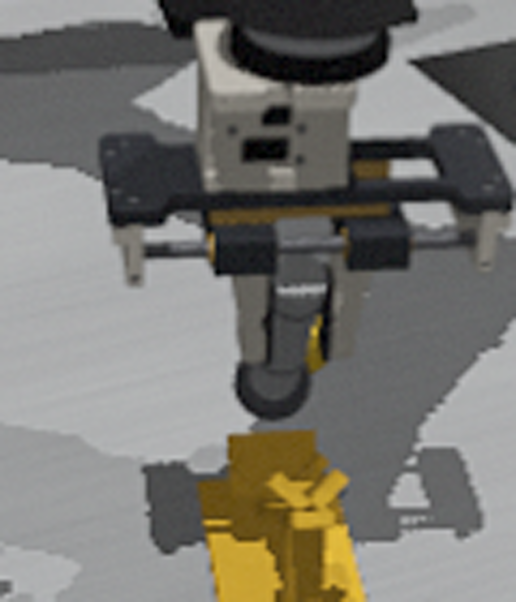

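View pics/d3tz.png

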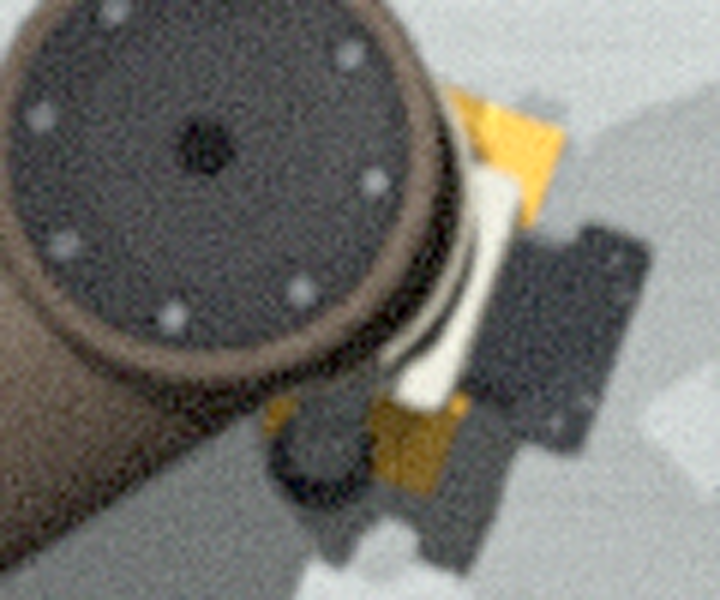

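```bash
cat > tilt.py <<'E'
from h import *
a=np.radians(-18.9);u=np.array([np.cos(a),np.sin(a),0]);v=np.array([-np.sin(a),np.cos(a),0]);o=np.array([.5378,.1384,0])
def pl(s,px,G,nrm=v):
    C,D=ray(s,[px]); D=D[0]; return C+D*(((G-C)@nrm)/(D@nrm))
E
python3 - <<'E'
from tilt import *
c=load('d3_scene'); G=np.array([.5335,.1426,.1661])
P=pl(c,[293.5-.9,197.9-.9],G); d=G-P; print('flange top ctr u,v,z',(P-o)@u*1e3,(P-o)@v*1e3,P[2]*1e3,'L',np.linalg.norm(d)*1e3,'phi',np.degrees(np.arctan2(d@u,d[2])), 'G u,v',(G-o)@u*1e3,(G-o)@v*1e3)
t=load('d3t_top'); print(onz(t,[[180+320/6-.5,170+460/6-.5]],P[2])*1e3, P*1e3)
E
```

```text
flange top ctr u,v,z -79.54836897748555 2.58071360882362 81.7770995879099 L 112.26793261138803 phi 41.31544004618598 G u,v -5.428620199390647 2.580713608823666
[[459.76820621 167.07634748  81.77709959]] [463.37639088 166.60867766  81.77709959]
```

Run:
```python
from tilt import *
c=load('d3_scene'); G=np.array([.5335,.1426,.1661])
C,D=ray(c,[[292.6,197]]); D=D[0]/np.linalg.norm(D[0])
t=load('d3t_top')
Ct,Dt=ray(t,[[180+320/6-.5,170+460/6-.5]]); Dt=Dt[0]/np.linalg.norm(Dt[0])
k=np.linalg.lstsq(np.c_[D,-Dt],Ct-C,rcond=None)[0]; A=C+k[0]*D;B=Ct+k[1]*Dt; P=(A+B)/2; d=G-P
print('tri',P*1e3,'gap',np.linalg.norm(A-B)*1e3,'L',np.linalg.norm(d)*1e3,'phi',np.degrees(np.arctan2(d@u,d[2])),'dv',d@v*1e3)
for r in np.arange(-.03,.06,.01):
    Q=A+D*-r; e=G-Q; print(Q*1e3,np.linalg.norm(e)*1e3,np.degrees(np.arctan2(e@u,e[2])),e@v*1e3)
```

```text
tri [459.95484283 167.81448237  79.33820734] gap 1.0681828013703922 L 116.50008124244209 phi 41.86357790246638 dv -0.03249516918269094
[438.04422497 179.98330638  62.84185014] 145.50450884432476 44.76607455911459 -4.44801063141174
[445.42138299 176.08838678  68.35611717] 135.76885303163476 43.935380567781344 -3.1526742036380644
[452.79854101 172.19346718  73.8703842 ] 126.07458432619597 42.97699751121153 -1.8573377758643894
[460.17569903 168.29854758  79.38465123] 116.4320410047018 41.85971763198928 -0.5620013480907143
[467.55285705 164.40362798  84.89891826] 106.8552269756516 40.541559135949285 0.7333350796829607
[474.93001507 160.50870838  90.41318529] 97.36353984688252 38.964857473968976 2.028671507456636
[482.30717308 156.61378878  95.92745232] 87.98453415807204 37.048550677657836 3.324007935230311
[489.6843311  152.71886918 101.44171935] 78.75847643593927 34.67574999797766 4.619344363003988
[497.06148912 148.82394958 106.95598638] 69.74608928110494 31.673274365765675 5.914680790777663
```

Emit:
{"name": "jog_arm", "arguments": {
  "commands": [
    [3,-1.4,0,0],
    [5,-2,0,0],
    [5,-2,0,0],
    [4,-2,0,0],
    [1.3,-1,0,0],
    [0,0,-4,0],
    [0,0,-5,0],
    [0,0,-5,0],
    [0,0,-5,0],
    [0,0,-3,0]
  ]
}}

```text
clock: 10.7
tool_pos: [0.5507, 0.1336, 0.1227]
orientation: [180.0, 0.1, 161.2]
force: [5.2, -2.9, 6.7]
opening: 0.0263
```

```bash
python3 look.py d4 230 350 110 250 4.3; python3 look.py d4t 180 300 170 270 6 top
```

```text
[0.5508 0.1335 0.1228] [1.800e+02 1.000e-01 1.612e+02] [ 2.6 -1.4  2.9] 0.0264
[0.5505 0.1335 0.123 ] [1.800e+02 1.000e-01 1.611e+02] [ 1.5 -2.2  1.7] 0.026
```

View pics/d4z.png

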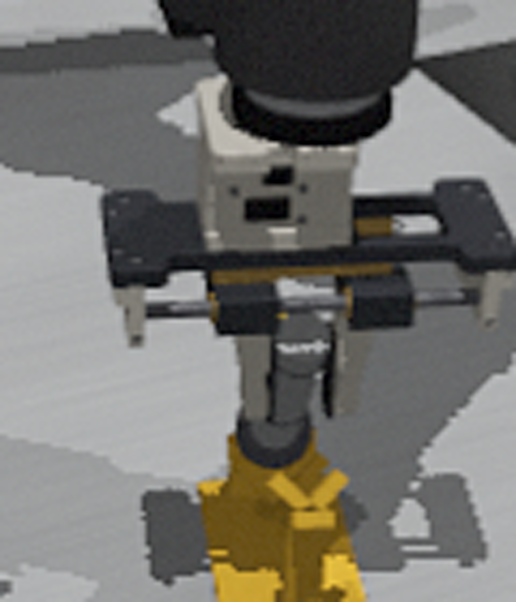

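View pics/d4tz.png

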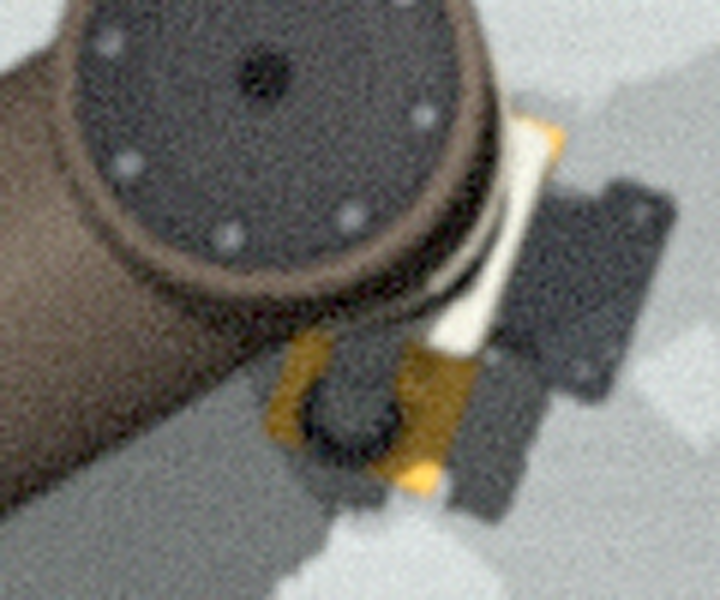

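Emit:
{"name": "jog_arm", "arguments": {
  "commands": [
    [2.1,-0.7,-1.5,0],
    [2.1,-0.7,-1.5,0],
    [2.1,-0.7,-1.5,0],
    [2.1,-0.7,-2,0],
    [2.1,-0.7,-2,0],
    [2.1,-0.7,-2,0],
    [0,0,0,0],
    [0,0,0,0],
    [0,0,0,0],
    [0,0,0,0]
  ]
}}

```text
clock: 11.63
tool_pos: [0.5626, 0.1295, 0.1124]
orientation: [180.0, 0.0, 161.1]
force: [4.8, 0.2, 4.8]
opening: 0.0259
```

```bash
python3 look.py d5 230 350 110 250 4.3; python3 look.py d5t 180 300 170 270 6 top
```

```text
[0.5626 0.1295 0.1124] [180.    0.  161.1] [4.  0.1 3.7] 0.0265
[0.5626 0.1295 0.1124] [180.    0.  161.1] [ 4.9 -0.8  4.1] 0.0263
```

View pics/d5z.png

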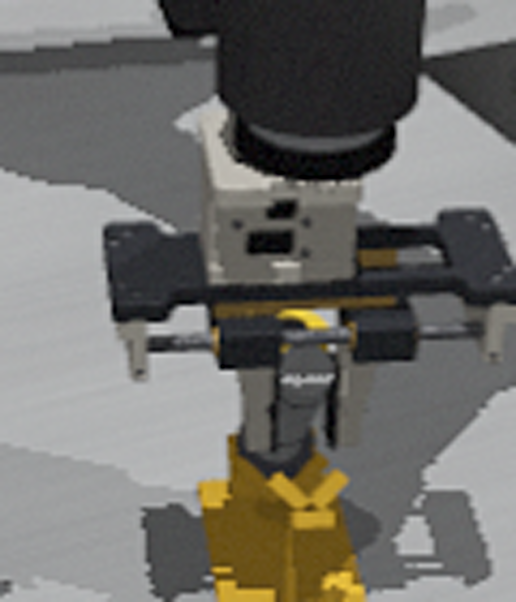

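View pics/d5tz.png

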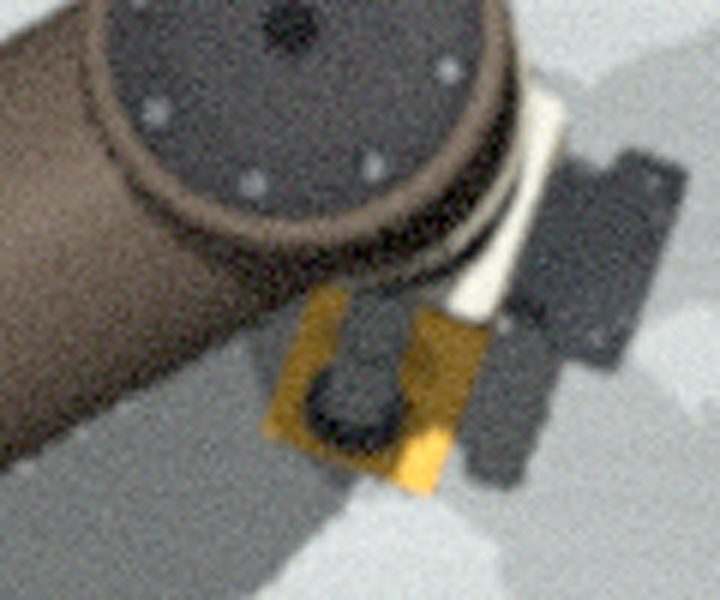

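Emit:
{"name": "jog_arm", "arguments": {
  "commands": [
    [1,-0.3,-2,0],
    [1,-0.3,-2,0],
    [1,-0.3,-2,0],
    [1,-0.3,-2,0],
    [0.7,-0.3,-2,0],
    [0.3,-0.1,-2,0],
    [0,0,0,0],
    [0,0,0,0],
    [0,0,0,0],
    [0,0,0,0]
  ]
}}

```text
clock: 12.57
tool_pos: [0.5709, 0.1281, 0.1029]
orientation: [179.8, 0.4, 161.2]
force: [11.3, -4.3, 12.3]
opening: 0.0263
```

```bash
python3 look.py d6 230 350 110 250 4.3; python3 look.py d6t 180 300 170 270 6 top
```

```text
[0.5709 0.1281 0.1029] [179.8   0.4 161.2] [10.9 -5.2 12.5] 0.0263
[0.5709 0.1281 0.1029] [179.8   0.4 161.2] [10.7 -4.1 12.6] 0.0267
```

View pics/d6z.png

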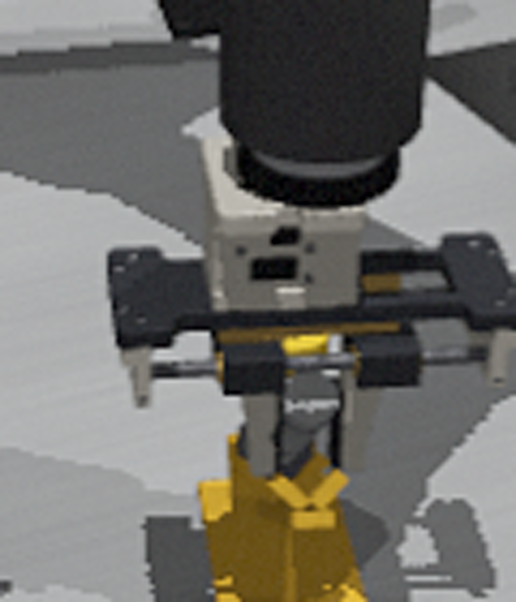

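View pics/d6tz.png

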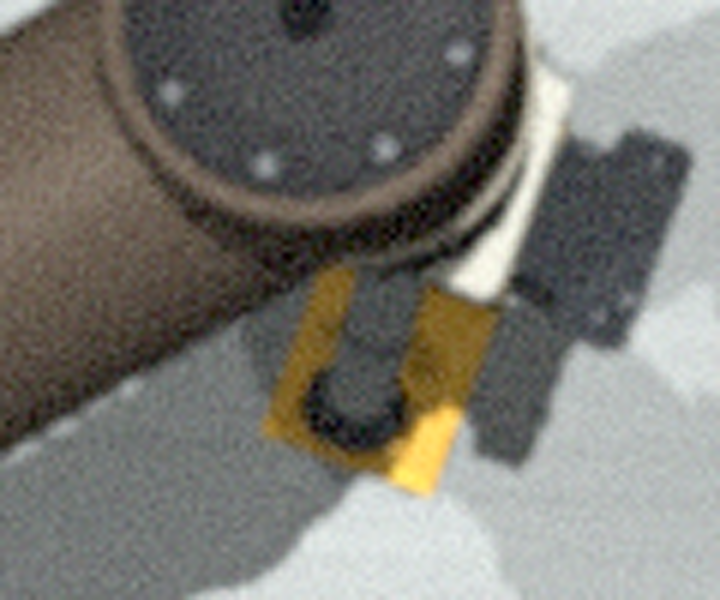

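Emit:
{"name": "jog_arm", "arguments": {
  "commands": [
    [0,0,0,0],
    [0,0,0,0],
    [0,0,0,0],
    [0,0,0,0],
    [0,0,0,0],
    [0,0,0,0],
    [0,0,0,0],
    [0,0,0,0],
    [0,0,0,0],
    [0,0,0,0]
  ],
  "fingers": 42
}}

```text
clock: 13.5
tool_pos: [0.5671, 0.1277, 0.1001]
orientation: [-180.0, -0.0, 161.1]
force: [-0.5, -0.0, -0.2]
opening: 0.042
```

```bash
python3 look.py d7 230 350 110 250 4.3; python3 look.py d7t 180 300 170 270 6 top
```

```text
[0.5672 0.1277 0.1001] [180.   -0.  161.1] [ 0.4 -0.1  0.5] 0.0417
[0.5672 0.1277 0.1001] [180.    0.  161.1] [-0.7 -0.8  0.6] 0.0423
```

View pics/d7z.png

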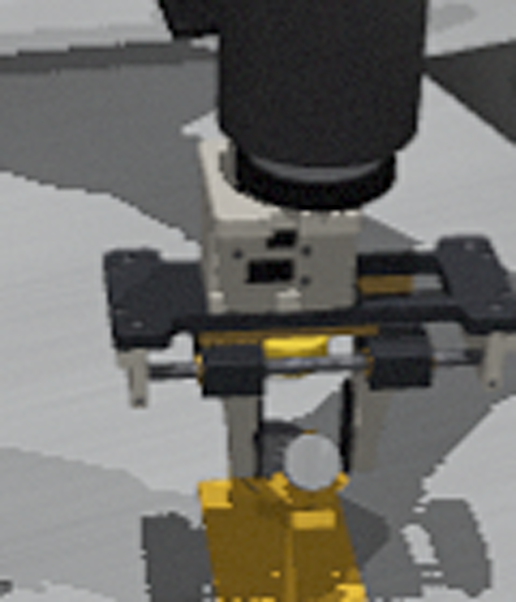

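View pics/d7tz.png

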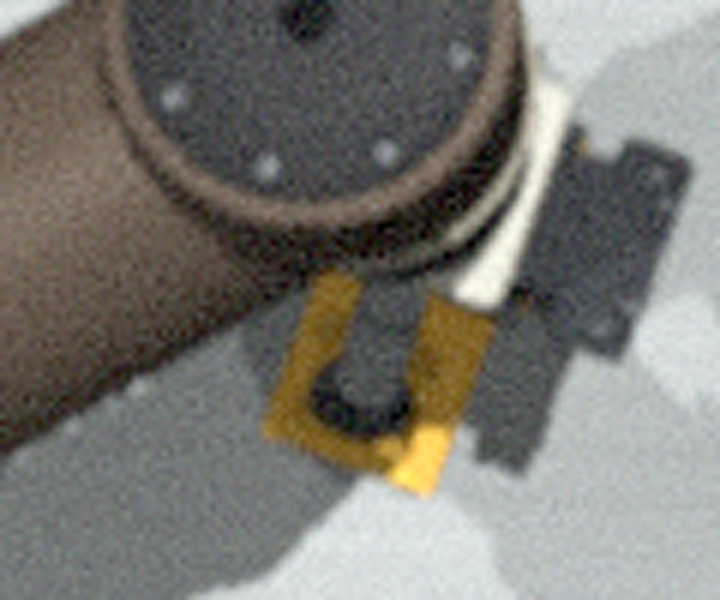

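Emit:
{"name": "jog_arm", "arguments": {
  "commands": [
    [0,0,0,0],
    [0,0,0,0],
    [0,0,0,0],
    [0,0,0,0],
    [-3,1,-2,0],
    [-5,1.7,-4,0],
    [-5,1.7,-5,0],
    [-5,1.7,-6,0],
    [-4,1.4,-7,0],
    [-2.4,0.9,-7,0]
  ],
  "fingers": 87.6
}}

```text
clock: 14.43
tool_pos: [0.5419, 0.1362, 0.0683]
orientation: [-180.0, -0.0, 161.1]
force: [-0.6, -0.3, 0.3]
opening: 0.0876
```

```bash
python3 look.py d8 230 350 110 250 4.3
python3 - <<'E'
from tilt import *
c=load('d8_scene'); print((proj(c,[o+.0629*u+[0,0,.126]])-[230,110])*4.3)
E
```

```text
[0.5409 0.1359 0.0669] [-1.799e+02 -1.000e-01  1.611e+02] [-0.6 -0.1 -1.4] 0.0875
[[305.97303501 459.32929493]]
```

View pics/d8z.png

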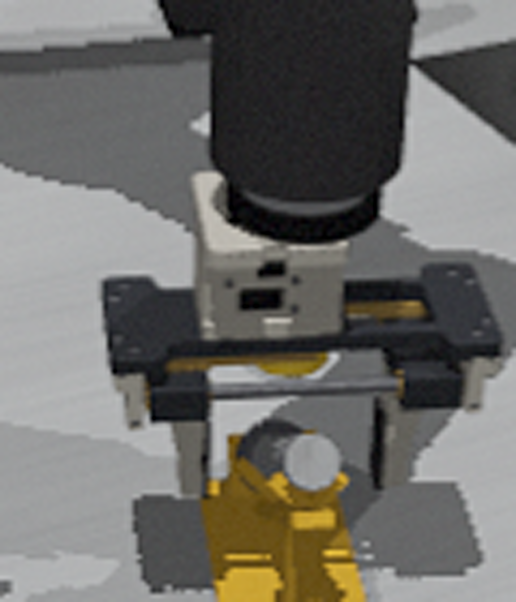

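Emit:
{"name": "jog_arm", "arguments": {
  "commands": [
    [1.7,0.5,1,0],
    [0,0,0,0],
    [0,0,0,0],
    [0,0,0,0],
    [0,0,0,0],
    [0,0,0,0],
    [0,0,0,0],
    [0,0,0,0],
    [0,0,0,0],
    [0,0,0,0]
  ],
  "fingers": 0
}}

```text
clock: 15.32
tool_pos: [0.5442, 0.1361, 0.0701]
orientation: [-179.9, -0.0, 161.1]
force: [-1.5, -13.9, 6.1]
opening: 0.0264
```

Emit:
{"name": "jog_arm", "arguments": {
  "commands": [
    [0,0,3,0],
    [0,0,8,0],
    [0,0,15,0],
    [0,0,20,0],
    [0,0,25,0],
    [0,0,25,0],
    [0,0,20,0],
    [0,0,8,0],
    [0,0,0,0],
    [0,0,0,0]
  ]
}}

```text
clock: 16.15
tool_pos: [0.5439, 0.1366, 0.1935]
orientation: [180.0, -0.0, 161.1]
force: [-1.0, -0.9, -4.0]
opening: 0.026
```

```bash
python3 look.py d9 230 350 80 250 3.5
```

```text
[0.5435 0.1364 0.1927] [-1.799e+02 -1.000e-01  1.611e+02] [-0.  -0.2 -4.2] 0.0261
```

View pics/d9z.png

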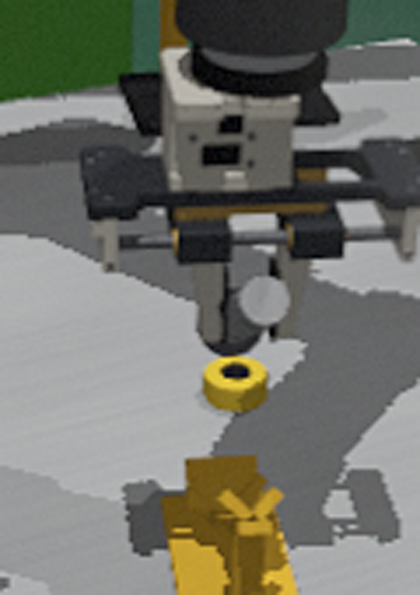

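Emit:
{"name": "jog_arm", "arguments": {
  "commands": [
    [1,-15,0,4],
    [1,-24,0,7],
    [1,-24,0,7],
    [1,-24,0,7],
    [1,-24,0,7],
    [1,-24,0,7],
    [1,-24,0,7],
    [1,-24,0,7],
    [1,-24,0,7],
    [1,-24,0,7]
  ]
}}

```text
clock: 17.03
tool_pos: [0.5534, -0.0955, 0.192]
orientation: [179.9, -0.1, -131.6]
force: [0.4, -0.5, -4.3]
opening: 0.0262
```

Emit:
{"name": "jog_arm", "arguments": {
  "commands": [
    [1,-24,0,7],
    [1,-24,0,7],
    [0,-24,0,7],
    [0,-20,0,7],
    [0,-10,0,7],
    [0,-5,0,5.2],
    [0,0,0,0],
    [0,0,0,0],
    [0,0,0,0],
    [0,0,0,0]
  ]
}}

```text
clock: 17.87
tool_pos: [0.5563, -0.2008, 0.1935]
orientation: [179.9, 0.0, -91.8]
force: [-0.3, 0.8, -4.0]
opening: 0.0262
```

```bash
python3 look.py e1 90 270 130 330 3; python3 look.py e1t 280 430 150 270 5 top
```

```text
[ 0.5564 -0.2008  0.1938] [180.    0.  -91.8] [-1.3 -0.5 -3.6] 0.0266
[ 0.5565 -0.2009  0.1939] [180.    0.  -91.7] [-0.7  0.1 -4. ] 0.0261
```

View pics/e1z.png

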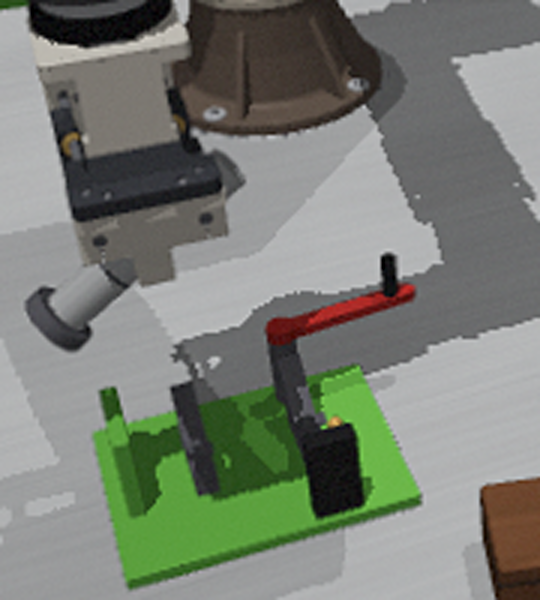

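View pics/e1tz.png

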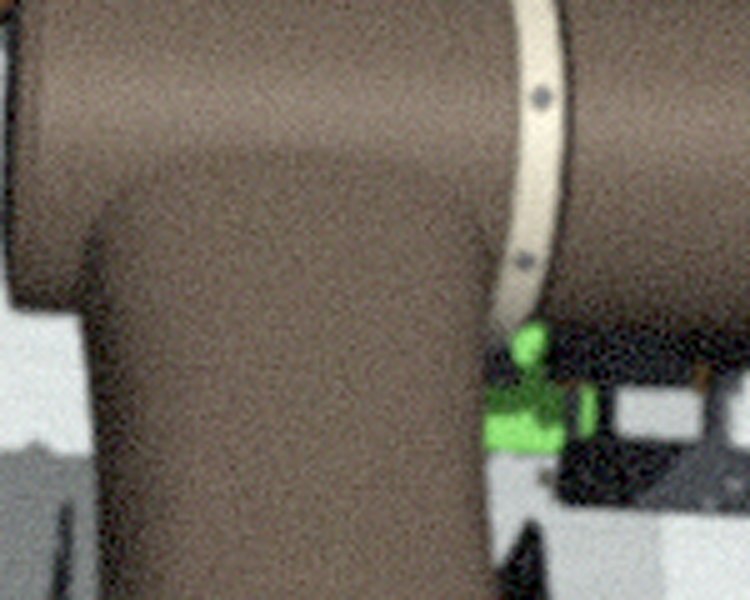

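Emit:
{"name": "jog_arm", "arguments": {
  "commands": [
    [0,-3,-6,0],
    [0,-5,-12,0],
    [-0.4,-4,-14,0],
    [0,-2,-14,0],
    [0,0,-12,0],
    [0,0,-10,0],
    [0,0,-8,0],
    [0,0,-5,0],
    [0,0,-3,0],
    [0,0,-1,0]
  ]
}}

```text
clock: 18.8
tool_pos: [0.5561, -0.2154, 0.1087]
orientation: [180.0, -0.0, -91.7]
force: [-0.2, 0.2, -3.7]
opening: 0.0265
```

```bash
python3 look.py e2 90 210 190 330 4.2
```

```text
[ 0.5562 -0.2154  0.1089] [-180.    -0.   -91.7] [-0.4  0.3 -3.8] 0.026
```

View pics/e2z.png

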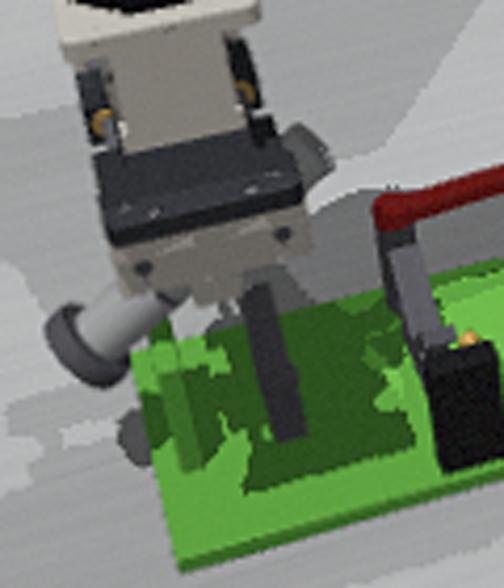

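Emit:
{"name": "jog_arm", "arguments": {
  "commands": [
    [0,0,-2,0],
    [0,0,-2,0],
    [0,0,-2,0],
    [0,0,-2,0],
    [0,0,-2,0],
    [0,0,-2,0],
    [0,0,-2,0],
    [0,0,-2,0],
    [0,0,0,0],
    [0,0,0,0]
  ]
}}

```text
clock: 19.68
tool_pos: [0.5565, -0.2158, 0.093]
orientation: [-180.0, -0.0, -91.7]
force: [2.1, -3.9, 0.7]
opening: 0.0263
```

```bash
python3 look.py e3 90 210 190 330 4.2
```

```text
[ 0.5565 -0.2158  0.093 ] [-180.    -0.   -91.7] [ 2.1 -4.5 -0.2] 0.0261
```

View pics/e3z.png

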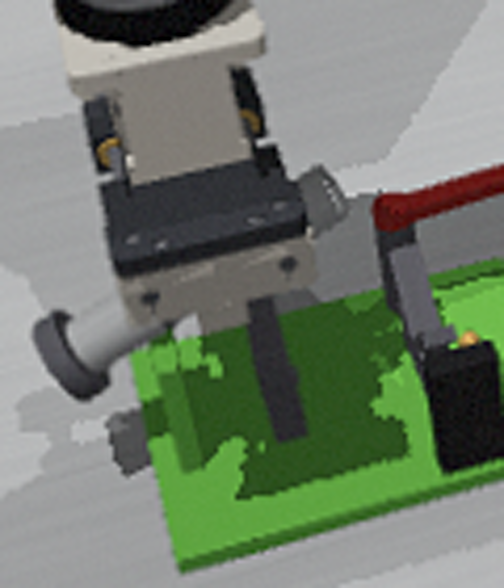

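Emit:
{"name": "jog_arm", "arguments": {
  "commands": [
    [0,0,-2,0],
    [0,0,-2,0],
    [0,0,-2,0],
    [0,0,-2,0],
    [0,0,-2,0],
    [0,0,-2,0],
    [0,0,-2,0],
    [0,0,-2,0],
    [0,0,0,0],
    [0,0,0,0]
  ]
}}

```text
clock: 20.57
tool_pos: [0.556, -0.2145, 0.0769]
orientation: [180.0, 0.1, -91.7]
force: [0.5, 3.5, 4.6]
opening: 0.026
```

```bash
python3 look.py e4 90 210 190 330 4.2
```

```text
[ 0.556  -0.2145  0.077 ] [ 1.80e+02  1.00e-01 -9.17e+01] [0.2 4.  3.8] 0.0265
```

View pics/e4z.png

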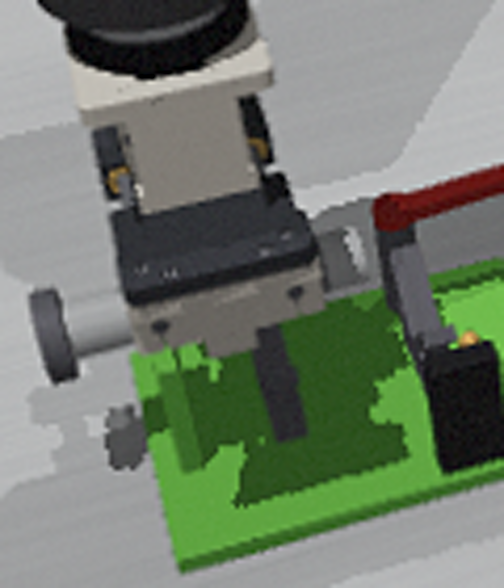

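Run:
```python
from tilt import *
c=load('e4_scene'); G=np.array([.556,-.2145,.0958]); n=np.array([1.,.029,0])
for nm,p in(('flange mid',(53,337)),('top face ctr',(352,249))):
    P=pl(c,[90+p[0]/4.2-.5-.5,190+p[1]/4.2-.5-.4],G,n); print(nm,P*1e3,(P-G)[1]*1e3)
```

```text
flange mid [ 558.15476434 -288.8022187    96.82684872] -74.30221869549517
top face ctr [ 554.08269241 -148.38594519   97.99849791] 66.11405481225881
```

Emit:
{"name": "jog_arm", "arguments": {
  "commands": [
    [0,0,6,0],
    [0,0,12,0],
    [0,0,10,0],
    [0,5,0,0],
    [0.5,15,0,0],
    [0.5,20,0,0],
    [0.5,15,0,0],
    [0,6,0,0],
    [0,0,0,0],
    [0,0,0,0]
  ]
}}

```text
clock: 21.45
tool_pos: [0.5573, -0.1542, 0.1048]
orientation: [180.0, 0.0, -91.7]
force: [0.1, -0.4, -4.3]
opening: 0.026
```

```bash
python3 look.py e5 90 240 190 330 4.2
```

```text
[ 0.5573 -0.1546  0.1048] [180.   -0.  -91.7] [-0.5  0.1 -4.2] 0.0262
```

View pics/e5z.png

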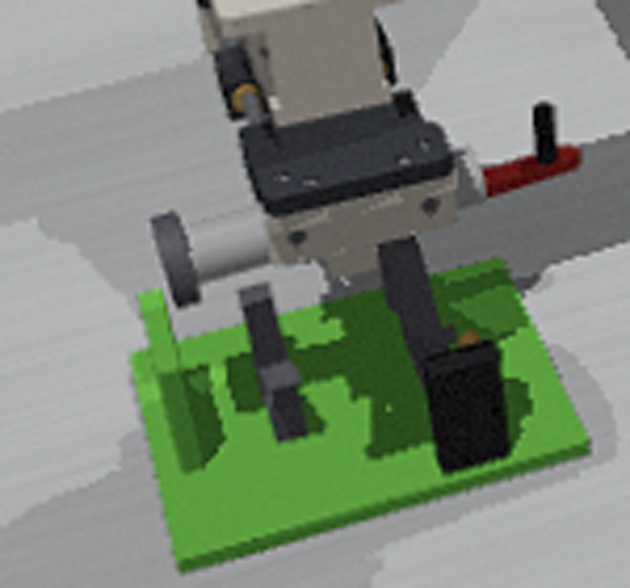

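Emit:
{"name": "jog_arm", "arguments": {
  "commands": [
    [0,2,-4,0],
    [0,0,-8,0],
    [0,0,-12,0],
    [0,0,-12,0],
    [0,0,-10,0],
    [0,0,-8,0],
    [0,0,-5,0],
    [0,0,-3,0],
    [0,0,-2,0],
    [0,0,-1,0]
  ]
}}

```text
clock: 22.33
tool_pos: [0.5578, -0.1524, 0.04]
orientation: [-180.0, -0.0, -91.7]
force: [-0.4, 0.1, -3.1]
opening: 0.0264
```

```bash
python3 look.py e6 90 240 190 330 4.2
```

```text
[ 0.5577 -0.1524  0.0401] [-180.    -0.   -91.7] [-1.4 -0.4 -3.1] 0.0264
```

View pics/e6z.png

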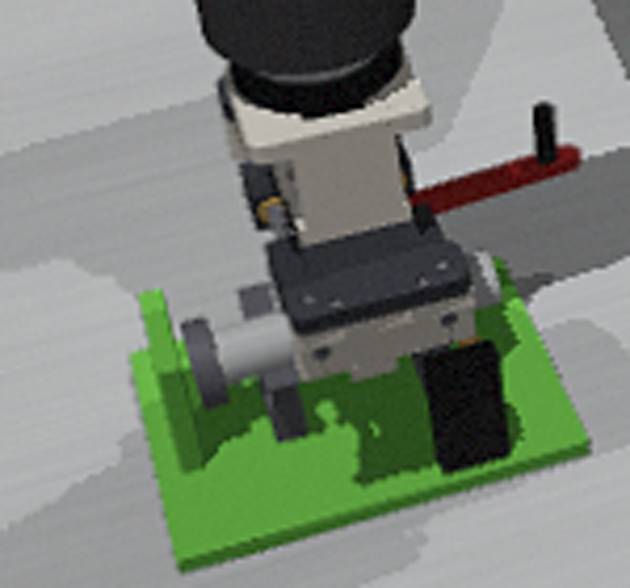

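Emit:
{"name": "jog_arm", "arguments": {
  "commands": [
    [0,0,-1,0],
    [0,0,-1,0],
    [0,0,-1,0],
    [0,0,-1,0],
    [0,0,-1,0],
    [0,0,-1,0],
    [0,0,-1,0],
    [0,0,0,0],
    [0,0,0,0],
    [0,0,0,0]
  ]
}}

```text
clock: 23.22
tool_pos: [0.5573, -0.1524, 0.0349]
orientation: [-180.0, -0.0, -91.7]
force: [-8.4, 4.4, 16.4]
opening: 0.0265
```

Emit:
{"name": "jog_arm", "arguments": {
  "commands": [
    [0,0,0,0],
    [0,0,0,0],
    [0,0,0,0],
    [0,0,0,0],
    [0,0,0,0],
    [0,0,0,0],
    [-1,0,0,0],
    [0,0,0,0],
    [0,0,0,0],
    [0,0,0,0]
  ],
  "fingers": 45
}}

```text
clock: 24.05
tool_pos: [0.5566, -0.1524, 0.0331]
orientation: [180.0, -0.0, -91.7]
force: [0.1, 0.3, -0.0]
opening: 0.0451
```

```bash
python3 look.py e7 90 240 190 330 4.2
```

```text
[ 0.5566 -0.1524  0.0331] [180.    0.  -91.7] [ 0.1 -0.3  0.2] 0.045
```

View pics/e7z.png

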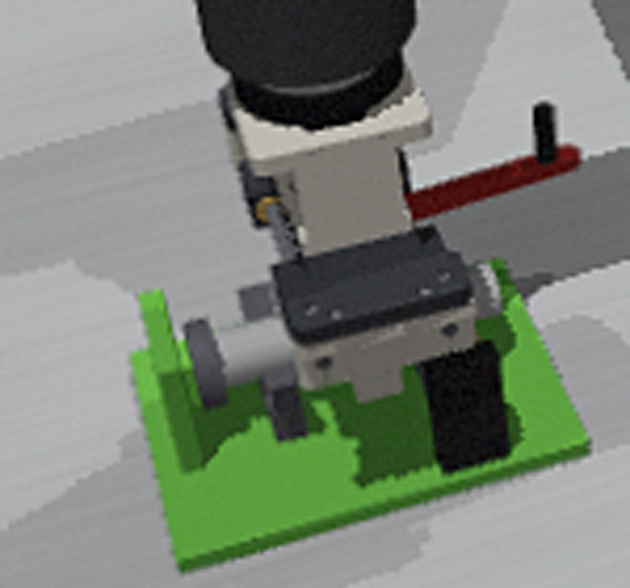

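Emit:
{"name": "jog_arm", "arguments": {
  "commands": [
    [0,0,0,0],
    [0,0,0,0],
    [0,0,0,0],
    [0,0,0,0],
    [0,0,0,0],
    [0,-1,0,0],
    [0,-1,0,0],
    [0,-1,0,0],
    [0,-1,0,0],
    [0,0,0,0]
  ],
  "fingers": 0
}}

```text
clock: 24.93
tool_pos: [0.556, -0.156, 0.0331]
orientation: [179.9, 0.0, -91.7]
force: [-3.0, 3.3, 3.0]
opening: 0.0263
```

Emit:
{"name": "jog_arm", "arguments": {
  "commands": [
    [0,-0.5,0,0],
    [0,-0.5,0,0],
    [0,-0.5,0,0],
    [0,-0.5,0,0],
    [0,-0.5,0,0],
    [0,-0.5,0,0],
    [0,0,0,0],
    [0,0,0,0],
    [0,0,0,0],
    [0,0,0,0]
  ]
}}

```text
clock: 25.77
tool_pos: [0.5559, -0.1573, 0.033]
orientation: [180.0, 0.1, -91.7]
force: [-4.9, 14.7, 6.7]
opening: 0.0262
```

```bash
python3 look.py e8 100 200 240 320 6
```

```text
[ 0.5559 -0.1574  0.033 ] [ 1.799e+02  1.000e-01 -9.170e+01] [-4.7 14.3  5.4] 0.0261
```

View pics/e8z.png

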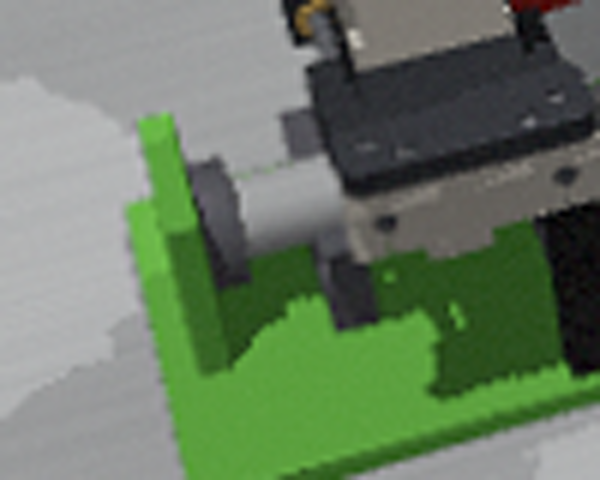

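Emit:
{"name": "jog_arm", "arguments": {
  "commands": [
    [0,-0.5,0,0],
    [0,-0.5,0,0],
    [0,-0.5,0,0],
    [0,0,0,0],
    [0,0,0,0],
    [0,0,0,0],
    [0,0,0,0],
    [0,0,0,0],
    [0,0,0,0],
    [0,0,0,0]
  ]
}}

```text
clock: 26.65
tool_pos: [0.556, -0.1575, 0.033]
orientation: [180.0, 0.2, -91.7]
force: [-6.6, 23.3, 7.4]
opening: 0.0262
```

Emit:
{"name": "jog_arm", "arguments": {
  "commands": [
    [0,0,0,0],
    [0,0,0,0],
    [0,0,0,0],
    [0,0,0,0],
    [0,0,0,0],
    [0,0,0,0],
    [0,0,0,0],
    [0,0,0,0],
    [0,0,0,0],
    [0,0,0,0]
  ],
  "fingers": 60
}}

```text
clock: 27.48
tool_pos: [0.5566, -0.161, 0.0331]
orientation: [-180.0, -0.0, -91.7]
force: [0.6, -0.2, 0.9]
opening: 0.0599
```

Emit:
{"name": "jog_arm", "arguments": {
  "commands": [
    [0,0,5,0],
    [0,0,10,0],
    [0,0,20,0],
    [0,0,25,0],
    [0,0,30,0],
    [0,0,30,0],
    [0,0,20,0],
    [0,0,0,0],
    [0,0,0,0],
    [0,0,0,0]
  ]
}}

```text
clock: 28.32
tool_pos: [0.5562, -0.1608, 0.1733]
orientation: [-180.0, 0.0, -91.7]
force: [-0.2, -0.4, 0.1]
opening: 0.06
```

```bash
python3 look.py e9 100 250 210 330 4.5
```

```text
[ 0.5559 -0.1608  0.1726] [179.9   0.  -91.7] [-0.  -0.   0.7] 0.0597
```

View pics/e9z.png

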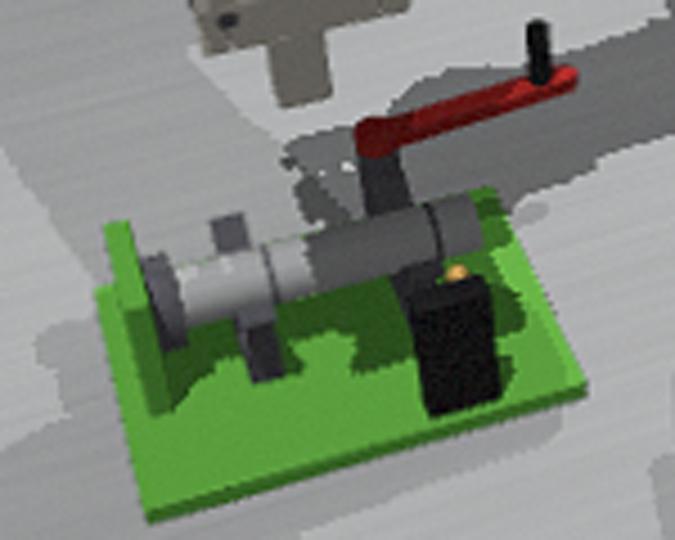

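Emit:
{"name": "jog_arm", "arguments": {
  "commands": [
    [-3,8,0,1],
    [-7,15,0,1],
    [-7,15,0,1],
    [-8,17,0,1],
    [-8,17,0,1],
    [-8,17,0,1],
    [-8,17,0,0.5],
    [-7,14,0,0],
    [-3,7,0,0],
    [0,0,0,0]
  ],
  "fingers": 44
}}

```text
clock: 29.2
tool_pos: [0.4967, -0.0328, 0.1726]
orientation: [179.9, -0.0, -85.1]
force: [1.0, -0.6, -0.3]
opening: 0.0441
```

```bash
python3 look.py f1 150 280 150 290 4.2; python3 look.py f1t 270 430 160 270 4.5 top
python3 - <<'E'
from h import *
c=load('f1_scene'); p=get_obs()['tool_pos']; print((proj(c,[p,[.497,-.034,.108],[.497,-.034,.076],[.5045,-.1215,.076]])-[150,150])*4.2)
E
```

```text
[ 0.4972 -0.0333  0.1728] [180.   -0.  -85.1] [ 0.8  0.4 -0.3] 0.0438
[ 0.4975 -0.0338  0.1728] [180.   -0.  -85.1] [-0.3 -0.2 -0.7] 0.0443
[[274.88494165 169.88696081]
 [282.63551226 275.17832898]
 [286.64788147 324.40570572]
 [128.298774   375.16863102]]
```

View pics/f1z.png

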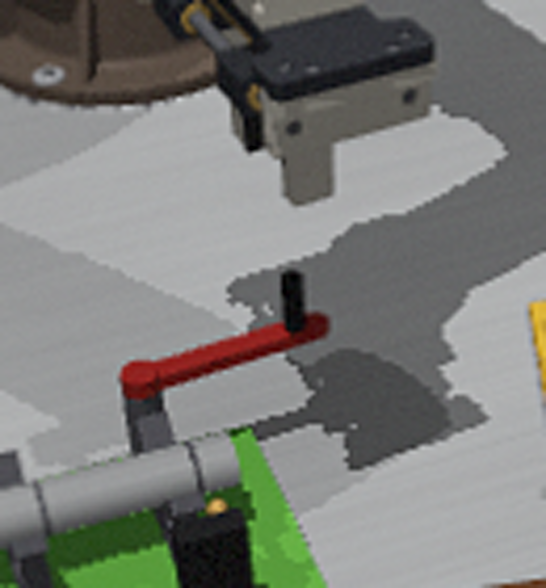

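View pics/f1tz.png

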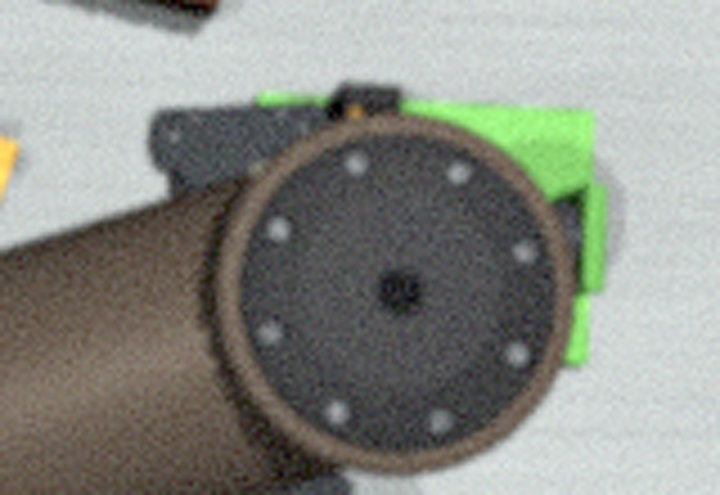

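Run:
```python
from h import *
c=load('f1_scene'); p=get_obs()['tool_pos']; j=np.array([.9963,.0854,0]);k=np.array([-.0854,.9963,0])
for a in(.022,.0435):
  for b in(-.0095,.0095): print(a,b,(proj(c,[p+a*j+b*k])-[150,150])*4.2)
```

```text
0.022 -0.0095 [[275.08090898 196.40230578]]
0.022 0.0095 [[310.75815914 186.04743246]]
0.0435 -0.0095 [[293.15549017 218.116745  ]]
0.0435 0.0095 [[329.27958981 207.41108553]]
```

Emit:
{"name": "jog_arm", "arguments": {
  "commands": [
    [0,0,-8,0],
    [0,0,-14,0],
    [0,0,-16,0],
    [0,0,-16,0],
    [0,0,-14,0],
    [0,0,-10,0],
    [0,0,-5,0],
    [0,0,-2,0],
    [0,0,0,0],
    [0,0,0,0]
  ]
}}

```text
clock: 30.13
tool_pos: [0.498, -0.034, 0.0885]
orientation: [-180.0, -0.0, -85.2]
force: [0.7, 0.5, 0.1]
opening: 0.0436
```

Emit:
{"name": "jog_arm", "arguments": {
  "commands": [
    [0,0,0,0],
    [0,0,0,0],
    [0,0,0,0],
    [0,0,0,0],
    [0,0,0,0],
    [0,0,0,0],
    [0,0,0,0],
    [0,0,0,0],
    [0,0,0,0],
    [0,0,0,0]
  ],
  "fingers": 18
}}

```text
clock: 30.97
tool_pos: [0.4976, -0.0339, 0.088]
orientation: [180.0, -0.0, -85.2]
force: [0.5, 0.2, 0.4]
opening: 0.0178
```

```bash
python3 look.py f2 150 280 150 290 4.2
```

```text
[ 0.4976 -0.0339  0.088 ] [180.   -0.  -85.2] [ 0.  -0.3 -0.7] 0.0179
```

View pics/f2z.png

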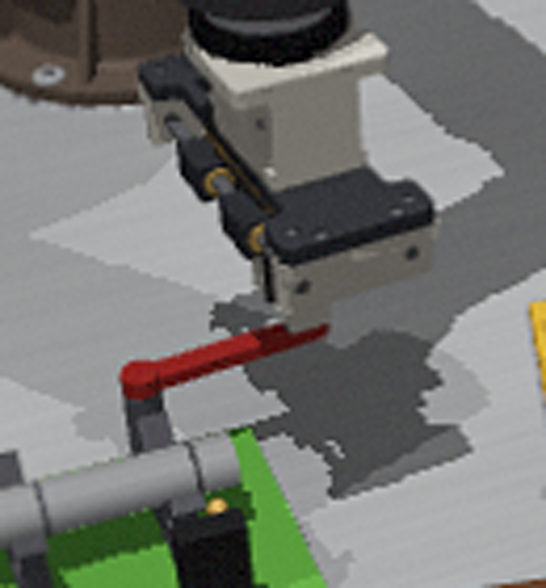

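Run:
```python
import numpy as np
H=np.array([505,-120]);p=np.array([497.6,-33.9])
for k in range(1,21):
    t=np.radians(95-5*k); q=(H+86*np.array([np.cos(t),np.sin(t)])-p).round(1); print(k,95-5*k,q); p=p+q
```

```text
1 90 [ 7.4 -0.1]
2 85 [ 7.5 -0.3]
3 80 [ 7.4 -1. ]
4 75 [ 7.4 -1.6]
5 70 [ 7.1 -2.3]
6 65 [ 6.9 -2.9]
7 60 [ 6.7 -3.4]
8 55 [ 6.3 -4.1]
9 50 [ 6.  -4.5]
10 45 [ 5.5 -5.1]
11 40 [ 5.1 -5.5]
12 35 [ 4.5 -6. ]
13 30 [ 4.1 -6.3]
14 25 [ 3.4 -6.7]
15 20 [ 2.9 -6.9]
16 15 [ 2.3 -7.1]
17 10 [ 1.6 -7.4]
18 5 [ 1.  -7.4]
19 0 [ 0.3 -7.5]
20 -5 [-0.3 -7.5]
```

Emit:
{"name": "jog_arm", "arguments": {
  "commands": [
    [7.4,-0.1,0,-5],
    [7.5,-0.3,0,-5],
    [7.4,-1,0,-5],
    [7.4,-1.6,0,-5],
    [7.1,-2.3,0,-5],
    [6.9,-2.9,0,-5],
    [6.7,-3.4,0,-5],
    [6.3,-4.1,0,-5],
    [6,-4.5,0,-5],
    [5.5,-5.1,0,-5]
  ]
}}

```text
clock: 31.85
tool_pos: [0.5659, -0.0593, 0.0879]
orientation: [180.0, -0.0, -135.4]
force: [-0.5, 0.3, 0.5]
opening: 0.0185
```

```bash
python3 look.py f3 150 280 150 290 4.2
```

```text
[ 0.5668 -0.06    0.0879] [-180.    -0.  -135.8] [ 1.4 -0.6 -0. ] 0.0178
```

View pics/f3z.png

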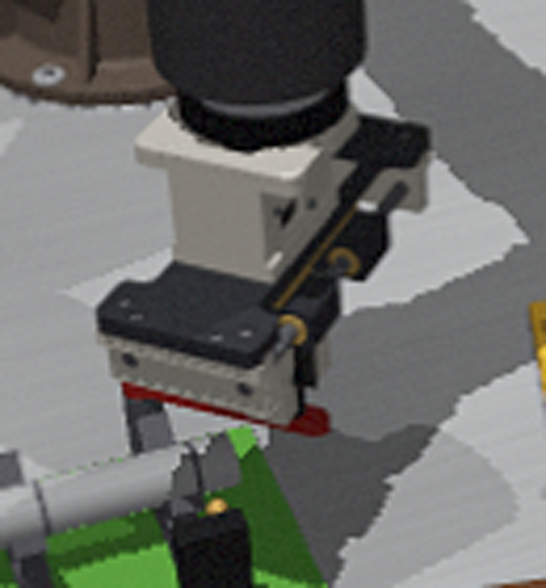

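Emit:
{"name": "jog_arm", "arguments": {
  "commands": [
    [5.1,-5.5,0,-5],
    [4.5,-6,0,-5],
    [4.1,-6.3,0,-5],
    [3.4,-6.7,0,-5],
    [2.9,-6.9,0,-5],
    [2.3,-7.1,0,-5],
    [1.6,-7.4,0,-5],
    [1,-7.4,0,-5],
    [0.2,-4,0,-3],
    [0,0,0,0]
  ]
}}

```text
clock: 32.73
tool_pos: [0.5906, -0.1169, 0.0878]
orientation: [180.0, -0.0, -178.3]
force: [-0.8, -0.0, 0.3]
opening: 0.0177
```

Emit:
{"name": "jog_arm", "arguments": {
  "commands": [
    [0,-2,0,-1],
    [0,-2,0,-1],
    [0,-2,0,-1],
    [0,-2,0,0],
    [0,-1,0,0],
    [0,-1,0,0],
    [0,-1,0,0],
    [0,0,0,0],
    [0,0,0,0],
    [0,0,0,0]
  ]
}}

```text
clock: 33.57
tool_pos: [0.591, -0.1249, 0.0879]
orientation: [179.8, 0.0, 178.9]
force: [-1.4, 14.5, 1.9]
opening: 0.0179
```

```bash
python3 look.py f4 120 260 190 310 4.5
```

```text
[ 0.591  -0.1248  0.088 ] [179.8   0.  178.9] [-1.8 14.3  2.6] 0.0183
```

View pics/f4z.png

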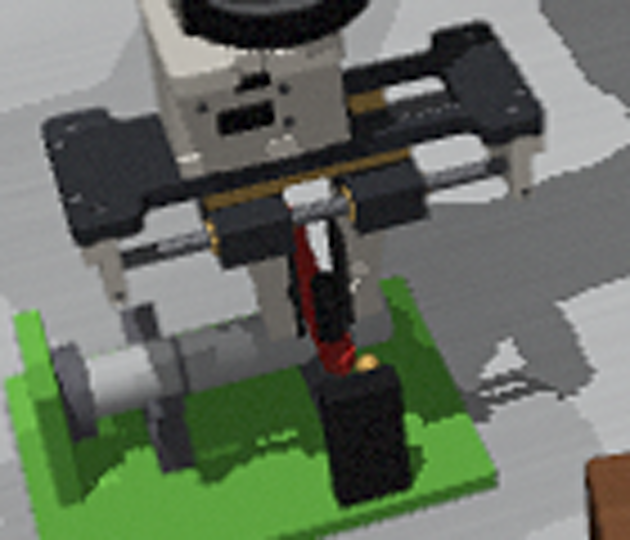

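Emit:
{"name": "jog_arm", "arguments": {
  "commands": [
    [0,1,0,0],
    [0,2,0,0],
    [0,1.5,0,0],
    [0,0,0,0],
    [0,0,0,0],
    [0,0,10,0],
    [0,0,25,0],
    [0,0,35,0],
    [0,0,35,0],
    [0,0,35,0]
  ],
  "fingers": 26
}}

```text
clock: 34.45
tool_pos: [0.5905, -0.1234, 0.2304]
orientation: [-180.0, -0.0, 178.8]
force: [1.2, 0.3, -1.0]
opening: 0.0259
```

Emit:
{"name": "jog_arm", "arguments": {
  "commands": [
    [-10,30,10,0],
    [-15,40,0,0],
    [-15,40,0,0],
    [-15,40,0,0],
    [-15,40,0,0],
    [-10,40,0,0],
    [0,30,0,0],
    [0,20,0,0],
    [0,0,0,0],
    [0,0,0,0]
  ]
}}

```text
clock: 35.28
tool_pos: [0.5122, 0.1539, 0.2387]
orientation: [180.0, 0.0, 178.9]
force: [-0.9, 0.0, 0.2]
opening: 0.0263
```

```bash
python3 look.py f5 110 250 200 330 4.5;python3 look.py f5t 300 420 160 260 6 top
```

```text
[0.5122 0.1531 0.2386] [-180.     0.   178.9] [ 0.2 -0.9 -0.4] 0.0261
[0.5123 0.1526 0.2385] [180.    0.  178.8] [-0.4 -1.  -0.3] 0.0262
```

View pics/f5z.png

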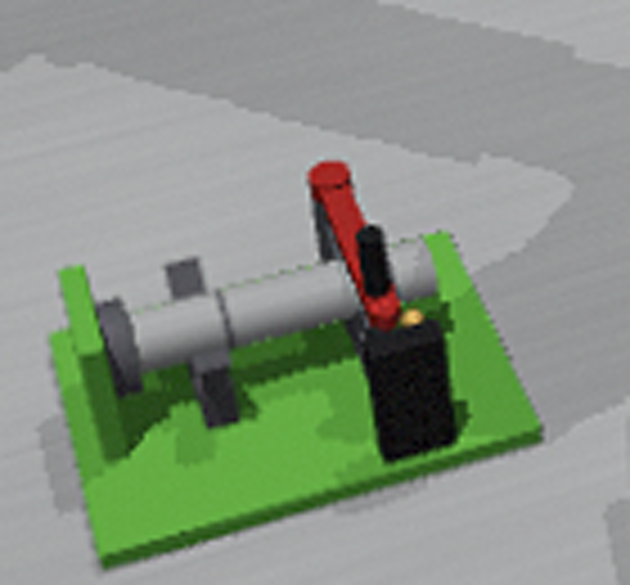

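View pics/f5tz.png

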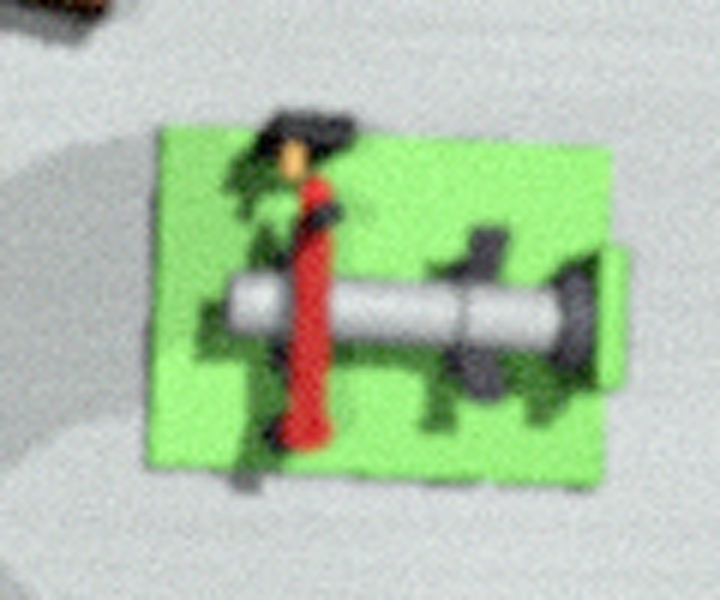

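```bash
python3 -c "
from h import *
print(close_job())"
```

```text
the job is handed in; nothing more can be done
None
```

The job is handed in. The spindle lies released in both V-blocks with its flange against the stop plate, and the keeper is shut over the shaft. `close_job` reports no verdict, so this rests on my own checks; the run ended at about 35 s of the 70 allowed.

**What I did**
1. I gripped the upright spindle, tilted it by pushing its flange against the outside of the rest's lip, set it in the rest and let go.
2. I took it again across the shaft at about 80 mm from the foot. The gripper can only point down, so I levelled the spindle by pressing the shaft on the top edge of the stop plate.
3. I lowered it into the V-blocks, slid it home and let go.
4. I swung the keeper shut by its pin.

**What the checks showed**
- **In the rest:** the top end face appeared within about 2 pixels of its expected position, and the force on the tool was near zero after release.
- **Against the stop plate:** the push force rose to 23 N with the tool no longer advancing, so the foot was touching the plate. The last pictures show the flange flush and the shaft level in both blocks.
- **Keeper:** it pushed back with about 14 N, well above the 6 N plunger, so it was past the detent and on its stop. In the last top view the bar is parallel to the cradle's x axis within about 1 degree.

**What disagreed**
- **Cameras:** the two views differed by 3 to 8 mm in places. I settled this with the measured tool positions and the contact forces.
- **Loading the rest:** I let go while the spindle was still about 6 degrees above its seat and pushing back with about 16 N. It dropped the rest of the way cleanly into the V.
- **Other objects:** I did not measure the ring, gauge box or tape case again at the end. I kept clear of them throughout and felt no unexpected contact.

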